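# Roll a tin back into its place under the rack's shelf

## Robot

A 6-joint arm with a two-finger parallel gripper is mounted at the origin on a cart in front of the work surface, level with it; the furniture and walls round the work are solid. World frame = base frame: x ahead of the robot, y to its left, z up, the work surface at z = 0. Lengths are in m, angles in degrees, forces in N, time in s.
With the tool pointing down it reaches from about 0.35 to 0.875 m from the base axis. Payload 4.2 kg.
Tool frame: the origin (TCP) lies midway between the tips of the shut fingers; the grasp point (between the pads) lies 19 mm behind it (hold_point_z is the z of the grasp point in the tool frame, in m); z points along the fingers, y is the direction in which the jaws open and shut (so a half turn about z gives the same grasp; the last joint's range is limited). The gripper opens to 87 mm and grips with 3 to 60 N. Pads are 19 mm wide; open, the fingers measure 117 mm over their backs; the gripper's body (75 mm by 190 mm) begins 51 mm behind the grasp point.
Start: joints at [91.249, 22.042, 0.453, 0, -68.411, -14.817], TCP at [0.147, 0.608, 0.192] pointing down, gripper open.
Joint ranges: [-179.83, 179.83], [-69.29, 118.12], [-61.27, 80.66], [-181.25, 117.63], [-171.15, -9.14], [-177.46, 177.46]. Speed limits (degrees/s): [159.86, 159.86, 180, 180, 180, 180].

## Interface

Orientations are given as a 3x3 rotation matrix whose columns are the frame's x, y, z axes.
In Python, from station import * gives the robot as it stands. The module is installed in compiled form; this text tells all that it offers.
- The arm moves only by the tool jog_arm, never from a script. Its argument "moves" is a list of rows, each a list of 7 numbers: the closure, from -1 (fully open) to 1 (shut), then the shift along the tool's x, y, z in m, then the turn, a rotation vector about the tool's x, y, z in rad. In form: [[gripper, x, y, z, wx, wy, wz], ...]. A call has exactly 10 rows; each row is the pose to reach, as a shift and turn from the pose commanded when the call began, along the tool's axes at that moment; what a row does not reach only later rows make up. A row lasts 1/12 s, in which the tool goes at most 41.7 mm and 7.16 degrees, less where a joint would pass 70% of its speed; a pose out of reach is approached as far as the arm can. A call with a gripper value outside its range is refused whole. The fingers move at their own pace and stop on an object; the grip force is fixed at half the most. Time passes only in rows, so rows that repeat a pose let the fingers close, or fill a call up. It gives the time, the measured TCP pose, the force and the opening at its end, in the units of the state.
- sense(): the state, without advancing time (a new reading comes with each control period).
- capture(name): name is "scene" or "top" or "wrist"; returns a dict with "frame" (420x560x3 uint8, red, green, blue), "fov_y" (degrees; the focal length in pixels is half the picture's height over the tangent of half this angle, whatever the lens; pixels are square), "cx", "cy" (the principal point, pixels), "world_from_camera" (4x4, takes a point from camera to world coordinates). Camera axes: x right, y down, z forward; pixel columns grow to the right and rows downward; lengths in m; the calibration is good to about 2 mm. A picture is of the moment at which its call begins. There is no depth.
- finish_job(): hands the job in, once; it reports no verdict.
The state is a dict: "time_s": time; "joints": joint angles; "joint_velocities": joint speeds; "effort": joint torques, N m; "tcp_pos": TCP position; "ee_rot": TCP orientation; "wrist_force": force on the tool from outside, world axes, zero at the start; "moment": the same for the moment, N m; "gripper_width": opening from 0.0 (shut) to 1.0 (fully open).
Only numpy, scipy, OpenCV 4.12 (cv2) and the standard library are available. Lean on these libraries where they do the work, as an engineer would, in place of code of your own. Each camera call takes 0.05 s, during which the arm holds its last target.

## Task

Two tins belong in the little two-lane wooden rack, each lying on its side on the red stripe at the back; the one in the left lane is already home. Push on the top of the other tin, which lies in the right lane, so that it rolls back along the lane under the shelf and over the low steel rib, until it lies at rest on its red stripe between the rib and the rear stop. Do not lift the tin off its lane, and leave the parked tin and the things on the shelf undisturbed.

Things in the scene. Friction and masses are not known exactly. Their poses are not given: they have to be found in the camera images.
- tin_1_center (a point): Centre of the tin to be rolled: a closed food tin with a dark blue label, 57.3 mm in diameter, 72 mm long, 0.13 to 0.24 kg, lying on its side in the right lane, 80 to 130 mm short of the cradle point. The point's z is the tin's axis, along the rack's y; x and y turn with it. It rolls easily but soon stops when let go; a contact that rolls it by its top travels up to twice as far as the tin.
- tin_2_center (a point): Centre of the second tin, same size, white label, lying parked in the left lane on its red stripe. To be left where it is.
- rack: Fixed two-lane wooden tin rack; place and yaw vary. Origin on the table under the middle of its board; x runs along the lanes to the back, away from the robot, y to the left. Board 220 (x) x 182 (y) x 10 mm. Lanes 82 mm wide, centred on y = -44 (right) and +44 mm (left), floor 10 mm above the table, between lips 9 mm high. Front of the lanes (x < 36 mm) open above.
- cradle (a point): Where the centre of the rolled tin shall rest: 28.7 mm above the floor of the right lane, over the red stripe (rack x = 70, y = -44 mm). Axes as the rack's. A half-round steel rib, 2 mm high, crosses the lane 11 mm before this point; the face of the rear stop, 17 mm high, is 25.5 mm behind it. Past the rib the tin drops in by itself; let go short of its crest it rolls back.
- cradle_left (a point): The same point of the left lane, where the parked tin lies. Axes as the rack's.
- shelf_edge (a point): Lower front edge of the shelf over the middle of the right lane (rack x = 36, y = -44, 135 mm above the table). The shelf is 10 mm thick and covers the lanes from x = 36 to 110 mm; thin posts at its corners (x = 43 and 104, y = +-86 mm). For a tip to reach under it the tool must lean about 40 to 50 degrees, its upper end towards -x.
- spice_jar_4_center (a point): Spice jar with a green cap, 44 mm in diameter, 104 mm tall, standing loose on the shelf (at rack x = 81 mm); point 50 mm above its foot, z up.
- spice_jar_1_center (a point): Spice jar with a yellow cap, 44 mm in diameter, 104 mm tall, standing loose on the shelf (at rack x = 81 mm); point 50 mm above its foot, z up.
- spice_jar_5_center (a point): Spice jar with a red cap, 44 mm in diameter, 102 mm tall, standing loose on the shelf (at rack x = 81 mm); point 50 mm above its foot, z up.
Mind the look-alikes: they are no part of the job. Leave any orange or purple look-alike of the part that bears spice_jar_4_center alone.

How it is judged:
By the outcome, as a careful person would: the job done as asked, in the order asked, and still so for the second after the job is handed in, with the robot touching nothing.
It also fails if it takes over 58 s, if anything falls off the work surface, if the arm or the gripper's body presses on something with over 40 N, if the wrist force passes 120 N, or if a joint passes its speed limit or range.

## Working session

There is one attempt and no reset: what is moved stays moved. The work goes in short steps, Python scripts to look and compute and a tool call to move; the robot and the scene stay as the last step left them, time stands still between calls to the robot, and variables do not carry over. Pictures are saved under pics/ and viewed, and the job is handed in when it is done.

Besides the shell and the picture viewer there is one more tool, called after "Request:" in YAML: its name, and indented under it one key for each argument. jog_arm: Moves the arm, as the interface text tells. Its arguments: {"type":"object","properties":{"moves":{"type":"array"}},"required":["moves"]}

```bash
mkdir -p pics; python3 - <<'E'
from station import *
import cv2,numpy as np
s=sense();print(s)
for n in("scene","top","wrist"):
    c=capture(n);cv2.imwrite(f"pics/{n}0.png",c["frame"][:,:,::-1]);print(n,c["fov_y"],c["cx"],c["cy"],np.round(c["world_from_camera"],3).tolist())
    np.savez(f"{n}0.npz",**c)
E
```

```text
{'time_s': 0.0, 'joints': array([ 9.12489222e+01,  2.20904084e+01,  3.79187620e-01, -2.96749027e-02,
       -6.84107436e+01, -1.48167862e+01]), 'joint_velocities': array([-0.00483243, -0.04076485, -0.04672041, -0.0563463 , -0.01126666,
       -0.01586251]), 'effort': array([-2.34521940e-04, -3.90667427e+01,  1.87405211e+01,  4.21981260e+00,
        1.10169168e-02, -1.98851349e-04]), 'tcp_pos': array([0.14644447, 0.60690809, 0.19135757]), 'ee_rot': array([[ 9.72047906e-01, -2.34782194e-01, -4.35079743e-04],
       [-2.34782584e-01, -9.72045557e-01, -2.13862310e-03],
       [ 7.91932915e-05,  2.18099325e-03, -9.99997618e-01]]), 'wrist_force': array([-0.03425383, -0.44504945,  0.26113952]), 'moment': array([ 0.02524996, -0.02990118, -0.02228083]), 'gripper_width': 0.9986919439808902}
scene 49.826758942537346 279.9364698823578 217.92064825453915 [[0.441, -0.627, 0.643, -0.033], [-0.897, -0.296, 0.327, -0.215], [-0.014, -0.721, -0.693, 0.742], [0.0, 0.0, 0.0, 1.0]]
top 52.468063411309366 277.03878647958044 209.25091456556683 [[0.022, -0.991, 0.128, 0.382], [-0.999, -0.018, 0.037, 0.032], [-0.035, -0.129, -0.991, 0.991], [0.0, 0.0, 0.0, 1.0]]
wrist 64.38740120400902 280.0722723640164 215.94308126091335 [[-0.234, -0.942, -0.24, 0.212], [-0.972, 0.228, 0.055, 0.591], [0.003, 0.246, -0.969, 0.383], [0.0, 0.0, 0.0, 1.0]]
```

View pics/scene0.png

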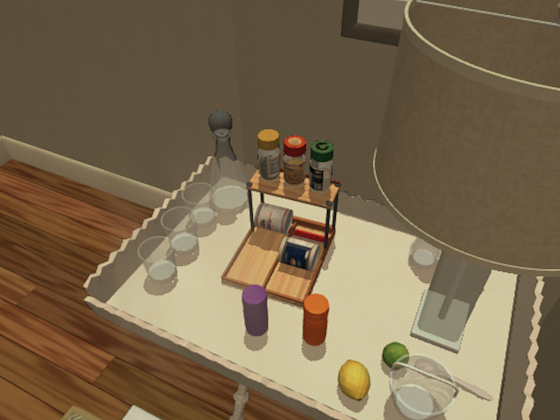

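View pics/top0.png

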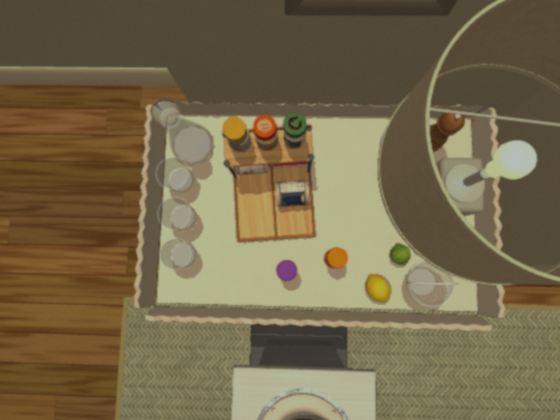

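View pics/wrist0.png

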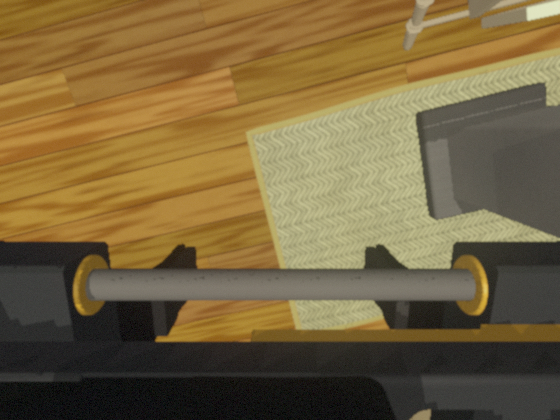

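The scene view shows the rack around (285,250), with the blue tin at about (298,252) in the right lane, the white tin at (272,217) and three jars on the shelf. In the top view the board spans (235..315, 165..240). The lamp stands on the right. Next I'll enlarge both views.

```bash
python3 - <<'E'
import cv2
a=cv2.imread("pics/top0.png")[100:250,210:340];cv2.imwrite("pics/topz.png",cv2.resize(a,None,fx=4,fy=4,interpolation=cv2.INTER_CUBIC))
a=cv2.imread("pics/scene0.png")[170:310,210:360];cv2.imwrite("pics/scz.png",cv2.resize(a,None,fx=4.2,fy=4.2,interpolation=cv2.INTER_CUBIC))
E
```

```text
(no output)
```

View pics/topz.png

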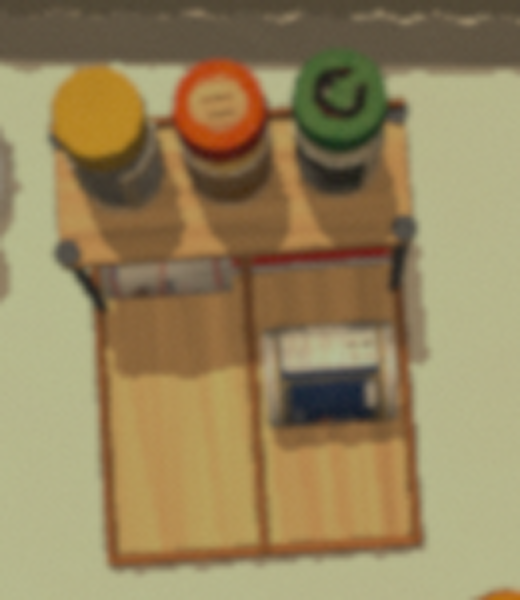

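View pics/scz.png

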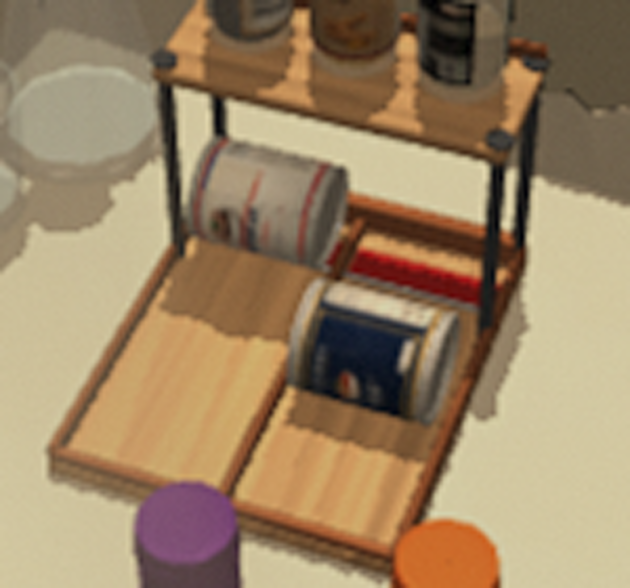

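```bash
cat > h.py <<'E'
import numpy as np
class Cam:
    def __init__(s,f):
        d=np.load(f) if isinstance(f,str) else f
        s.T=np.array(d["world_from_camera"]);s.cx=float(d["cx"]);s.cy=float(d["cy"]);s.im=np.array(d["frame"])
        s.f=s.im.shape[0]/2/np.tan(np.radians(float(d["fov_y"]))/2)
    def ray(s,u,v):
        r=s.T[:3,:3]@np.array([(u-s.cx)/s.f,(v-s.cy)/s.f,1]);return s.T[:3,3],r/np.linalg.norm(r)
    def on(s,u,v,z):
        o,r=s.ray(u,v);return o+r*(z-o[2])/r[2]
    def proj(s,p):
        q=s.T[:3,:3].T@(np.array(p)-s.T[:3,3]);return np.array([s.cx+s.f*q[0]/q[2],s.cy+s.f*q[1]/q[2]])
def tri(a,b):
    (o1,r1),(o2,r2)=a,b
    t=np.linalg.lstsq(np.c_[r1,-r2],o2-o1,rcond=None)[0]
    p,q=o1+t[0]*r1,o2+t[1]*r2;return (p+q)/2,np.linalg.norm(p-q)
E
python3 - <<'E'
from h import *
from scipy.optimize import least_squares
t=Cam("top0.npz");s=Cam("scene0.npz")
T=lambda u,v:(210+u/4-.4,100+v/4-.4); S=lambda u,v:(210+u/4.2-.4,170+v/4.2-.4)
for n,a,b in [("postFL",(68,253),(165,62)),("postFR",(403,228),(498,140)),("postRR",(397,113),(533,63)),("cornFL",(113,565),(52,452)),("cornFR",(422,543),(412,542))]:
    print(n,tri(t.ray(*T(*a)),s.ray(*S(*b))))
obs=[(t,T(68,253),(.043,.086,.147)),(t,T(403,228),(.043,-.086,.147)),(t,T(397,113),(.104,-.086,.147)),
(s,S(165,62),(.043,.086,.147)),(s,S(498,140),(.043,-.086,.147)),(s,S(533,63),(.104,-.086,.147)),
(t,T(113,565),(-.11,.091,.015)),(t,T(422,543),(-.11,-.091,.015)),(s,S(52,470),(-.11,.091,.002)),(s,S(412,560),(-.11,-.091,.002))]
def W(p,q):
    c,n=np.cos(p[2]),np.sin(p[2]);return np.array([p[0]+c*q[0]-n*q[1],p[1]+n*q[0]+c*q[1],q[2]])
r=least_squares(lambda p:np.concatenate([c.proj(W(p,q))-o for c,o,q in obs]),[.6,.04,0],loss="soft_l1")
print(r.x,np.degrees(r.x[2]));print(np.round(r.fun.reshape(-1,2),1))
print("cradle",W(r.x,(.07,-.044,.0387)))
# tin: ends extents in top & scene at z .0387
R=r.x
def rk(P):
    c,n=np.cos(R[2]),np.sin(R[2]);d=P-np.array([R[0],R[1],0]);return np.array([c*d[0]+n*d[1],-n*d[0]+c*d[1],d[2]])
print("tin top front/back edges",[rk(t.on(*T(u,v),z)) for u,v,z in((330,424,.03),(328,328,.05),(270,375,.0387),(395,375,.0387))])
# predicted tin silhouette in views, for candidates
for x in (-.06,-.05,-.04,-.03,-.02):
    out=[]
    for c,m in((t,lambda q:((q[0]-210+.4)*4,(q[1]-100+.4)*4)),(s,lambda q:((q[0]-210+.4)*4.2,(q[1]-170+.4)*4.2))):
        v=[m(c.proj(W(R,(x+.02865*np.cos(a),-.044,.0387+.02865*np.sin(a)))))[1] for a in np.linspace(0,6.28,73)]
        out.append((round(min(v)),round(max(v))))
    print(x,out)
E
```

```text
postFL (array([0.58501038, 0.16947856, 0.14316369]), np.float64(0.0010214870876854413))
postFR (array([ 0.5998853 , -0.00105335,  0.14484644]), np.float64(0.0014674480116285268))
postRR (array([0.65967625, 0.00354255, 0.14528831]), np.float64(0.0031932763926706066))
cornFL (array([0.4329312 , 0.15715285, 0.01573885]), np.float64(0.0008126245981282769))
cornFR (array([ 0.4499904 , -0.02209357,  0.02725864]), np.float64(0.006301327453136165))
[0.54928923 0.07899285 0.0977223 ] 5.5990755606141605
[[-0.2  0.3]
 [ 0.4 -0.4]
 [-0.7 -0.6]
 [ 0.1 -1. ]
 [ 1.2 -0.8]
 [ 1.1 -1.2]
 [-0.9  1. ]
 [ 1.   0.3]
 [-0.3  0.3]
 [-2.1  4.1]]
cradle [0.6232482  0.04203245 0.0387    ]
tin top front/back edges [array([-0.03850385, -0.04163896,  0.03      ]), array([ 0.0130522 , -0.04463592,  0.05      ]), array([-0.00903913, -0.00990433,  0.0387    ]), array([-0.01477465, -0.08037441,  0.0387    ])]
-0.06 [(409, 510), (363, 480)]
-0.05 [(391, 492), (349, 465)]
-0.04 [(373, 475), (334, 449)]
-0.03 [(356, 457), (320, 434)]
-0.02 [(339, 440), (306, 419)]
```

```bash
cat >> h.py <<'E'
RK=np.array([0.54929,0.07899,0.0977])
def W(q,p=RK):
    c,n=np.cos(p[2]),np.sin(p[2]);return np.array([p[0]+c*q[0]-n*q[1],p[1]+n*q[0]+c*q[1],q[2]])
def rk(P,R=RK):
    c,n=np.cos(R[2]),np.sin(R[2]);d=np.array(P)-np.array([R[0],R[1],0]);return np.array([c*d[0]+n*d[1],-n*d[0]+c*d[1],d[2]])
E
python3 - <<'E'
from h import *
t=Cam("top0.npz");s=Cam("scene0.npz")
for n,a,b in [("purple",(287,270),(255,294)),("orange",(337,257),(316,303)),("shadeL",(383,170),(377,165)),("lampbulb",(517,160),(517,100)),("shadeTopL",(430,100),(405,45)),("decanter",(163,110),(221,122)),("glass1",(170,173),(199,192))]:
    p,e=tri(t.ray(*a),s.ray(*b));print(n,p.round(3),e.round(3),"rack",rk(p).round(3))
print([t.on(383,170,z).round(3) for z in(.2,.3,.4,.5)])
# tin end corners, top view
T=lambda u,v:(210+u/4-.4,100+v/4-.4)
for u,v in((274,427),(398,420),(270,330),(390,325)):print(rk(t.on(*T(u,v),.03 if v>400 else .05)).round(4))
E
```

```text
purple [0.371 0.042 0.102] 0.0 rack [-0.182 -0.02   0.102]
orange [ 0.399 -0.061  0.101] 0.0 rack [-0.163 -0.125  0.101]
shadeL [ 0.531 -0.104  0.32 ] 0.014 rack [-0.036 -0.18   0.32 ]
lampbulb [ 0.517 -0.247  0.468] 0.007 rack [-0.064 -0.321  0.468]
shadeTopL [ 0.573 -0.114  0.497] 0.032 rack [ 0.004 -0.194  0.497]
decanter [0.671 0.283 0.214] 0.002 rack [0.141 0.191 0.214]
glass1 [0.577 0.301 0.08 ] 0.005 rack [0.049 0.219 0.08 ]
[array([ 0.562, -0.136,  0.2  ]), array([ 0.539, -0.115,  0.3  ]), array([ 0.516, -0.094,  0.4  ]), array([ 0.494, -0.072,  0.5  ])]
[-0.0377 -0.0097  0.03  ]
[-0.0393 -0.0803  0.03  ]
[ 0.0146 -0.0121  0.05  ]
[ 0.0119 -0.0794  0.05  ]
```

```bash
cat > plan.py <<'E'
import sys
from h import *
from station import *
from scipy.spatial.transform import Rotation as Ro
def Rt(lean,yaw=RK[2]):
    l=np.radians(lean);A=np.array([[np.cos(l),0,np.sin(l)],[0,-1,0],[np.sin(l),0,-np.cos(l)]])
    return Ro.from_euler("z",yaw).as_matrix()@A
def show(lean,*pts):
    s=sense();R=s["ee_rot"];p=s["tcp_pos"]
    print("t",round(s["time_s"],2),"rack tcp",rk(p).round(4),"F",s["wrist_force"].round(2),"w",round(s["gripper_width"],2),"j",s["joints"].round(0))
    print("lean",np.degrees(np.arcsin(R[0,2]*np.cos(RK[2])+R[1,2]*np.sin(RK[2]))).round(2), "Fabs ", np.linalg.norm(s["wrist_force"]).round(2))
    for q in pts:
        print(q,"->",(R.T@(W(q)-p)).round(4),Ro.from_matrix(R.T@Rt(lean)).as_rotvec().round(3))
if __name__=="__main__":
    a=[float(x) for x in sys.argv[1:]];show(a[0],*[tuple(a[i:i+3]) for i in range(1,len(a),3)])
E
python3 plan.py 40 -.10 0 .25
```

```text
t 0.15 rack tcp [-0.3493  0.5649  0.1916] F [0.23 0.25 0.2 ] w 1.0 j [ 91.  22.   0.  -0. -68. -15.]
lean -0.02 Fabs  0.4
(-0.1, 0.0, 0.25) -> [ 0.421   0.4517 -0.0576] [ 0.118  0.692 -0.32 ]
```

Request:
jog_arm:
  moves:
    - [1, 0.02, 0.02, -0.08, 0, 0, 0]
    - [1, 0.05, 0.05, -0.1, 0, 0, 0]
    - [1, 0.08, 0.08, -0.1, 0, 0, 0]
    - [1, 0.21, 0.226, -0.1, 0.118, 0.692, -0.32]
    - [1, 0.21, 0.226, -0.1, 0.118, 0.692, -0.32]
    - [1, 0.21, 0.226, -0.1, 0.118, 0.692, -0.32]
    - [1, 0.21, 0.226, -0.1, 0.118, 0.692, -0.32]
    - [1, 0.21, 0.226, -0.1, 0.118, 0.692, -0.32]
    - [1, 0.21, 0.226, -0.1, 0.118, 0.692, -0.32]
    - [1, 0.21, 0.226, -0.1, 0.118, 0.692, -0.32]

```text
time_s: 0.98
tcp_pos: [0.2987, 0.3287, 0.2869]
ee_rot: [[0.759, 0.098, 0.644], [0.083, -0.995, 0.055], [0.646, 0.012, -0.763]]
wrist_force: [-0.3, -0.7, -1.3]
gripper_width: 0.327
```

```bash
python3 plan.py 40 -.10 0 .25
```

```text
t 0.98 rack tcp [-0.2251  0.273   0.2869] F [-0.34 -0.74 -1.26] w 0.33 j [ 95. -10. -49.  47. -61. -26.]
lean 40.23 Fabs  1.5
(-0.1, 0.0, 0.25) -> [0.0695 0.2726 0.1112] [ 0.008 -0.004  0.008]
```

Request:
jog_arm:
  moves:
    - [1, 0.007, 0.027, 0.011, 0, 0, 0]
    - [1, 0.014, 0.055, 0.022, 0, 0, 0]
    - [1, 0.021, 0.082, 0.033, 0, 0, 0]
    - [1, 0.028, 0.11, 0.044, 0, 0, 0]
    - [1, 0.035, 0.136, 0.055, 0, 0, 0]
    - [1, 0.042, 0.164, 0.066, 0, 0, 0]
    - [1, 0.049, 0.191, 0.077, 0, 0, 0]
    - [1, 0.056, 0.22, 0.09, 0, 0, 0]
    - [1, 0.063, 0.25, 0.1, 0.004, 0, 0.004]
    - [1, 0.07, 0.273, 0.111, 0.008, -0.004, 0.008]

```text
time_s: 1.82
tcp_pos: [0.4488, 0.0767, 0.2529]
ee_rot: [[0.764, 0.095, 0.638], [0.064, -0.995, 0.072], [0.642, -0.014, -0.767]]
wrist_force: [0.5, 0.5, 0.8]
gripper_width: 0.005
```

```bash
python3 plan.py 40 -.07 -.044 .15;python3 - <<'E'
from station import *
import cv2,numpy as np
for n in("scene","top"):
    c=capture(n);cv2.imwrite(f"pics/{n}1.png",c["frame"][:,:,::-1])
E
```

```text
t 1.82 rack tcp [-0.1002  0.0076  0.2529] F [0.45 0.46 0.8 ] w 0.0 j [ 33. -18. -61.  59. -19.  10.]
lean 39.95 Fabs  1.03
(-0.07, -0.044, 0.15) -> [-0.0423  0.0529  0.0978] [-0.009  0.001 -0.011]
```

View pics/scene1.png

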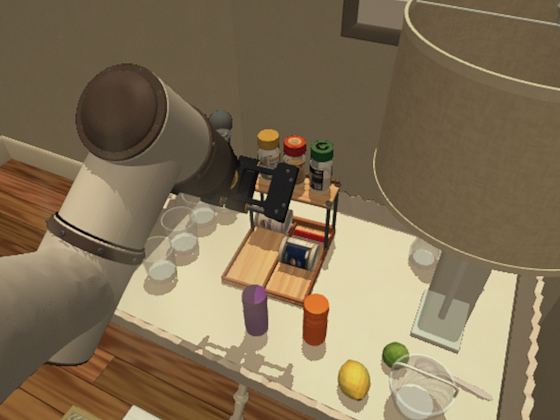

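The tool is over the rack's left lane with the gripper shut and nothing has been touched. Joint 3 is close to its limit, so I'll go forward and down slowly.

Request:
jog_arm:
  moves:
    - [1, 0.0, 0.003, 0.005, 0, 0, 0]
    - [1, -0.001, 0.008, 0.014, 0, 0, 0]
    - [1, -0.005, 0.014, 0.025, -0.002, 0, -0.002]
    - [1, -0.011, 0.021, 0.037, -0.004, 0, -0.004]
    - [1, -0.017, 0.028, 0.05, -0.006, 0, -0.006]
    - [1, -0.024, 0.035, 0.063, -0.008, 0, -0.008]
    - [1, -0.03, 0.042, 0.075, -0.009, 0, -0.01]
    - [1, -0.036, 0.049, 0.086, -0.009, 0, -0.011]
    - [1, -0.04, 0.053, 0.094, -0.009, 0, -0.011]
    - [1, -0.042, 0.053, 0.098, -0.009, 0, -0.011]

```text
time_s: 2.75
tcp_pos: [0.4744, 0.0291, 0.2132]
ee_rot: [[0.798, 0.102, 0.595], [0.081, -0.995, 0.061], [0.598, -0.001, -0.802]]
wrist_force: [-0.4, 0.5, 0.3]
gripper_width: 0.001
```

```bash
python3 plan.py 40 -.05 -.044 .09
```

```text
t 2.75 rack tcp [-0.0794 -0.0423  0.2132] F [-0.44  0.53  0.3 ] w 0.0 j [ 19. -12. -61.  59.  -9.  20.]
lean 36.71 Fabs  0.75
(-0.05, -0.044, 0.09) -> [-0.0501  0.0019  0.1163] [-0.003  0.057  0.003]
```

Joint 3 (-61°) and joint 5 (-9°) are both at their limits, because a full lean this close to the base folds the arm too far. I'll lean less for now, and log joint and TCP pairs so I can fit the arm's reach.

```bash
cat >> plan.py <<'E'
import json,os
s=sense()
open("log.jsonl","a").write(json.dumps([s["joints"].tolist(),s["tcp_pos"].tolist(),s["ee_rot"].tolist()])+"\n")
E
python3 plan.py 15 -.03 -.044 .17
```

```text
t 2.75 rack tcp [-0.0794 -0.0423  0.2132] F [-0.44  0.53  0.3 ] w 0.0 j [ 19. -12. -61.  59.  -9.  20.]
lean 36.71 Fabs  0.75
(-0.03, -0.044, 0.17) -> [0.0137 0.0019 0.0642] [-0.002 -0.379  0.003]
```

Request:
jog_arm:
  moves:
    - [1, 0.005, 0.0, -0.01, 0, -0.1, 0]
    - [1, 0.008, 0.0, 0.0, 0, -0.2, 0]
    - [1, 0.01, 0.0, 0.01, 0, -0.3, 0]
    - [1, 0.012, 0.0, 0.02, 0, -0.379, 0]
    - [1, 0.014, 0.001, 0.03, 0, -0.379, 0]
    - [1, 0.014, 0.001, 0.04, 0, -0.379, 0.003]
    - [1, 0.014, 0.002, 0.05, 0, -0.379, 0.003]
    - [1, 0.014, 0.002, 0.06, -0.002, -0.379, 0.003]
    - [1, 0.014, 0.002, 0.064, -0.002, -0.379, 0.003]
    - [1, 0.014, 0.002, 0.064, -0.002, -0.379, 0.003]

```text
time_s: 3.58
tcp_pos: [0.5223, 0.0309, 0.1685]
ee_rot: [[0.962, 0.097, 0.254], [0.094, -0.995, 0.024], [0.256, 0.001, -0.967]]
wrist_force: [-0.8, -0.1, 0.2]
gripper_width: 0.001
```

```bash
python3 plan.py 20 -.03 -.044 .12
```

```text
t 3.58 rack tcp [-0.0316 -0.0453  0.1685] F [-0.81 -0.07  0.22] w 0.0 j [ 24.   5. -30.   7. -41.  66.]
lean 14.8 Fabs  0.85
(-0.03, -0.044, 0.12) -> [-0.0109 -0.0013  0.0473] [0.001 0.091 0.   ]
```

```bash
python3 plan.py 30 -.016 -.044 .085
```

```text
t 3.58 rack tcp [-0.0316 -0.0453  0.1685] F [-0.81 -0.07  0.22] w 0.0 j [ 24.   5. -30.   7. -41.  66.]
lean 14.8 Fabs  0.85
(-0.016, -0.044, 0.085) -> [-0.0063 -0.0014  0.0847] [0.001 0.265 0.   ]
```

Request:
jog_arm:
  moves:
    - [1, -0.001, 0.0, 0.008, 0, 0.01, 0]
    - [1, -0.001, 0.0, 0.018, 0, 0.03, 0]
    - [1, -0.002, 0.0, 0.028, 0, 0.06, 0]
    - [1, -0.003, -0.001, 0.038, 0, 0.09, 0]
    - [1, -0.004, -0.001, 0.048, 0, 0.13, 0]
    - [1, -0.005, -0.001, 0.058, 0, 0.17, 0]
    - [1, -0.006, -0.001, 0.068, 0, 0.21, 0]
    - [1, -0.006, -0.001, 0.077, 0, 0.24, 0]
    - [1, -0.006, -0.001, 0.085, 0, 0.265, 0]
    - [1, -0.006, -0.001, 0.085, 0, 0.265, 0]

```text
time_s: 4.42
tcp_pos: [0.5437, 0.0275, 0.1242]
ee_rot: [[0.888, 0.107, 0.448], [0.086, -0.994, 0.066], [0.452, -0.02, -0.892]]
wrist_force: [-0.3, -0.1, -0.1]
gripper_width: 0.004
```

```bash
python3 plan.py 30 -.017 -.044 .069;python3 - <<'E'
from station import *
import cv2,numpy as np
ims=[]
for n,(a,b,c_,d) in(("scene",(170,310,210,360)),("top",(100,250,210,340)),("wrist",(0,420,0,560))):
    c=capture(n);im=c["frame"][:,:,::-1]
    im=im[a:b,c_:d];cv2.imwrite(f"pics/{n}2.png",cv2.resize(im,None,fx=4 if n!="wrist" else 1,fy=4 if n!="wrist" else 1,interpolation=cv2.INTER_CUBIC))
E
```

```text
t 4.42 rack tcp [-0.0106 -0.0507  0.1242] F [-0.29 -0.06 -0.11] w 0.0 j [ 20.   6. -50.  35.  -9.  42.]
lean 26.89 Fabs  0.31
(-0.017, -0.044, 0.069) -> [-0.0307 -0.0057  0.0464] [-0.022  0.054 -0.001]
```

View pics/scene2.png

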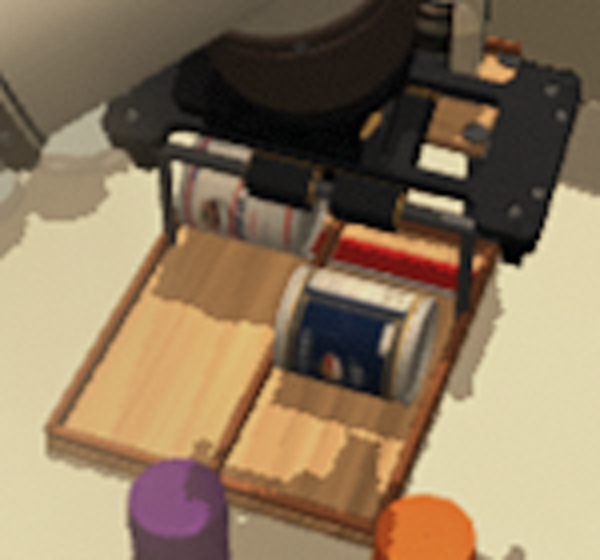

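View pics/wrist2.png

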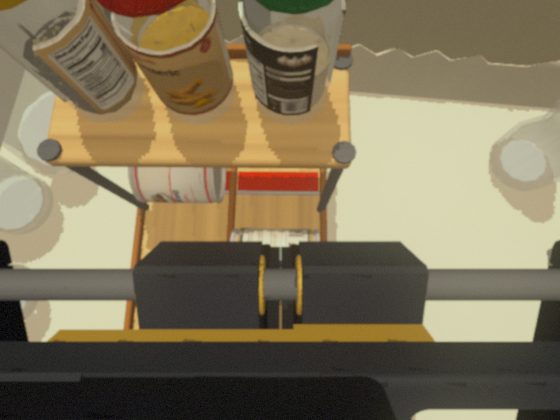

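View pics/top2.png

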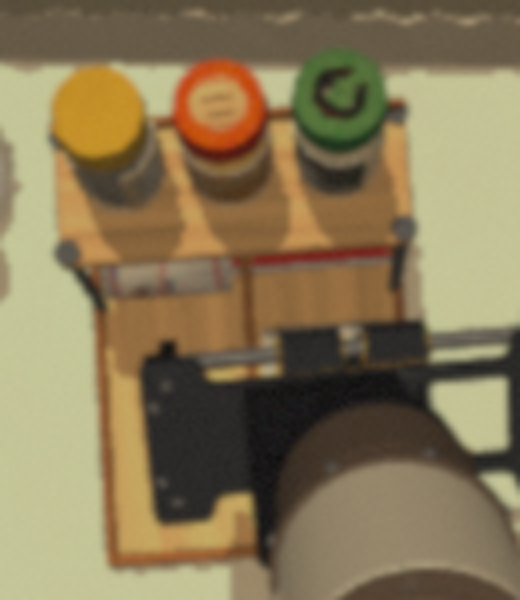

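The tool is hovering above the tin with nothing touched, but joint 5 is at its limit again. I'll fit a simple kinematic model from the logged poses to find a wrist configuration that allows the lean.

```bash
cat > fk.py <<'E'
import numpy as np,json
from scipy.spatial.transform import Rotation as Ro
from scipy.optimize import least_squares
e=lambda a,x:Ro.from_euler(a,x,degrees=True).as_matrix()
def fk(q,P,s4=1,s6=-1):
    a1,d1,L2,a3,L4,dy,L6=P
    A=e("z",q[0])
    p=A@np.array([a1,0,d1]); B=A@e("y",q[1]); p=p+B@[0,0,L2]
    C=B@e("y",-q[2]); p=p+C@[L4,0,a3]
    D=C@e("x",s4*q[3])@e("y",-q[4]); p=p+D@[L6,dy,0]
    E=D@e("x",s6*q[5])
    # tool: z=forward x of E ; at q6=0 pointing down tool x heading -90 = -y of E
    T=E@np.array([[0,0,1],[-1,0,0],[0,-1,0]]).astype(float)
    return p,T
def data():
    D=[([91.24892,22.0904,.37919,-.02967,-68.4107,-14.8168],[.14644447,.60690809,.19135757],[[.972048,-.234782,-.000435],[-.234783,-.972046,-.002139],[.0000792,.00218,-.9999976]])]
    return D+[json.loads(l) for l in open("log.jsonl")]
def fit():
    best=None
    for s4 in(1,-1):
        for s6 in(1,-1):
            f=lambda P:np.concatenate([np.r_[(fk(q,P,s4,s6)[0]-p),.1*(fk(q,P,s4,s6)[1]-np.array(R)).ravel()] for q,p,R in data()])
            r=least_squares(f,[0,.24,.54,0,.54,-.15,.3])
            if best is None or r.cost<best[0].cost:best=(r,s4,s6)
    return best
if __name__=="__main__":
    r,s4,s6=fit();print(r.x.round(4),s4,s6,r.cost,len(data()))
    for q,p,R in data():
        a,b=fk(q,r.x,s4,s6);print((a-p).round(4),abs(b-R).max().round(4))
E
python3 fk.py
```

```text
[ 0.      0.1606  0.5649  0.      0.4218 -0.1598  0.3366] -1 -1 2.483255094157311e-14 5
[0. 0. 0.] 0.0
[0. 0. 0.] 0.0
[-0. -0. -0.] 0.0
[-0. -0. -0.] 0.0
[0. 0. 0.] 0.0
```

```bash
cat > ik.py <<'E'
from fk import *
from h import *
P,s4,s6=fit()[0].x,-1,-1
lo=np.array([-179.83,-69.29,-61.27,-181.25,-171.15,-177.46]);hi=np.array([179.83,118.12,80.66,117.63,-9.14,177.46])
def Rt(lean,flip=0,yaw=RK[2]):
    l=np.radians(lean);A=np.array([[np.cos(l),0,np.sin(l)],[0,-1,0],[np.sin(l),0,-np.cos(l)]])
    if flip:A=A@np.diag([-1,-1,1])
    return Ro.from_euler("z",yaw).as_matrix()@A
def res(q,p,R):
    a,b=fk(q,P);return np.r_[a-p,.3*(b-R).ravel()]
def ik(p,R,q0):
    r=least_squares(res,np.clip(q0,lo+.1,hi-.1),args=(p,R),bounds=(lo,hi),x_scale=50.)
    return r.x,np.sqrt(2*r.cost)
def alliks(p,R,n=40,seed=0):
    g=np.random.default_rng(seed);out=[]
    for _ in range(n):
        q0=np.r_[g.uniform(-60,60),g.uniform(-60,100),g.uniform(-61,60),g.uniform(-181,117),g.uniform(-120,-9),g.uniform(-177,177)]
        q,c=ik(p,R,q0)
        if c<2e-4 and not any(np.abs(q-o).max()<2 for o in out):out.append(q)
    return out
if __name__=="__main__":
    for lean in(40,45):
        for flip in(0,1):
            for q in((-.02,-.044,.068),(.04,-.044,.065)):
                print(lean,flip,q,[o.round(0).tolist() for o in alliks(W(q),Rt(lean,flip),24)])
E
time python3 ik.py
```

```text
40 0 (-0.02, -0.044, 0.068) []
40 0 (0.04, -0.044, 0.065) []
40 1 (-0.02, -0.044, 0.068) []
40 1 (0.04, -0.044, 0.065) []
45 0 (-0.02, -0.044, 0.068) []
45 0 (0.04, -0.044, 0.065) []
45 1 (-0.02, -0.044, 0.068) []
45 1 (0.04, -0.044, 0.065) []
real	0m14.641s
user	0m14.414s
sys	0m0.150s
```

```bash
python3 - <<'E'
from ik import *
g=np.random.default_rng(1)
for lean in(20,30,40):
  for flip in(0,1):
    p,R=W((.04,-.044,.065)),Rt(lean,flip)
    L=sorted([ik(p,R,np.r_[g.uniform(-60,60),g.uniform(-20,90),g.uniform(-61,30),g.uniform(-181,117),g.uniform(-120,-9),g.uniform(-177,177)]) for _ in range(25)],key=lambda a:a[1])
    for q,c in L[:4]:print(lean,flip,q.round(1),round(c,5))
E
```

```text
20 0 [ 21.6  17.8 -37.9 -20.  -16.   55.7] 0.0
20 0 [ 21.6  17.8 -37.9 -20.  -16.   55.7] 0.0
20 0 [ 21.6  17.8 -37.9 -20.  -16.   55.7] 0.0
20 0 [ 21.6  17.8 -37.9 -20.  -16.   55.7] 0.0
20 1 [  21.6   17.8  -37.9  -20.   -16.  -124.3] 0.0
20 1 [  21.6   17.8  -37.9  -20.   -16.  -124.3] 0.0
20 1 [  21.6   17.8  -37.9  -20.   -16.  -124.3] 0.0
20 1 [  21.6   17.8  -37.9  -20.   -16.  -124.3] 0.0
30 0 [ 19.2  15.6 -39.8 -17.8  -9.1  60.3] 0.0441
30 0 [ 19.2  15.6 -39.8 -17.8  -9.1  60.3] 0.0441
30 0 [ 19.2  15.6 -39.8 -17.8  -9.1  60.3] 0.0441
30 0 [ 19.2  15.6 -39.8 -17.8  -9.1  60.3] 0.0441
30 1 [  19.2   15.6  -39.8  -17.8   -9.1 -119.7] 0.0441
30 1 [  19.2   15.6  -39.8  -17.8   -9.1 -119.7] 0.0441
30 1 [  19.2   15.6  -39.8  -17.8   -9.1 -119.7] 0.0441
30 1 [  19.2   15.6  -39.8  -17.8   -9.1 -119.7] 0.0441
40 0 [  -7.8   18.8  -31.4  117.6   -9.1 -142.5] 0.04355
40 0 [  -7.8   18.8  -31.4  117.6   -9.1 -142.5] 0.04355
40 0 [  -7.8   18.8  -31.4  117.6   -9.1 -142.5] 0.04355
40 0 [  -7.8   18.8  -31.4  117.6   -9.1 -142.5] 0.04355
40 1 [ -7.8  18.8 -31.4 117.6  -9.1  37.5] 0.04355
40 1 [ -7.8  18.8 -31.4 117.6  -9.1  37.5] 0.04355
40 1 [ -7.8  18.8 -31.4 117.6  -9.1  37.5] 0.04355
40 1 [ -7.8  18.8 -31.4 117.6  -9.1  37.5] 0.04355
```

```bash
python3 - <<'E'
from ik import *
for lean in(30,35,40,45,50):
  for x in(-.04,-.02,0,.02,.04,.06):
    p,R=W((x,-.044,.066)),Rt(lean)
    b=min([ik(p,R,np.r_[-14,10,j3,j4,j5,j6]) for j3 in(-55,-30) for j4 in(-178,-150,-120) for j5 in (-12,-30) for j6 in(-90,-130)],key=lambda a:a[1])
    print(lean,x,b[0].round(1),round(b[1],5))
E
```

```text
30 -0.04 [ 21.1   7.8 -48.6 -18.7  -9.1  57.7] 0.0553
30 -0.02 [ 20.5   9.9 -46.2 -17.4  -9.1  59.4] 0.05269
30 0 [ 20.   11.9 -43.9 -17.2  -9.1  60.1] 0.04987
30 0.02 [ 19.6  13.7 -41.9 -17.5  -9.1  60.2] 0.04687
30 0.04 [ 19.2  15.5 -40.  -18.3  -9.1  59.8] 0.0437
30 0.06 [ 18.9  17.2 -38.1 -19.3  -9.1  59.1] 0.04037
35 -0.04 [ -10.9   12.2  -51.6 -181.2   -9.1  -77.7] 0.07666
35 -0.02 [ -10.5   13.9  -49.7 -181.2   -9.1  -78.1] 0.07482
35 0 [ -10.1   15.4  -47.7 -181.2   -9.1  -78.4] 0.07331
35 0.02 [  -9.7   17.   -45.7 -181.2   -9.1  -78.8] 0.07214
35 0.04 [  -9.4   18.5  -43.8 -181.2   -9.1  -79.1] 0.07135
35 0.06 [  -9.    20.   -41.8 -181.2   -9.1  -79.4] 0.07096
40 -0.04 [ -10.3   12.2  -53.9 -181.2  -15.3  -78.9] 0.08243
40 -0.02 [ -10.    13.6  -51.6 -181.2  -14.4  -79.2] 0.08
40 0 [  -9.6   15.   -49.2 -181.2  -13.4  -79.5] 0.0777
40 0.02 [  -9.2   16.3  -46.8 -181.2  -12.3  -79.8] 0.07553
40 0.04 [  -8.9   17.6  -44.3 -181.2  -11.3  -80. ] 0.07348
40 0.06 [  -8.6   19.   -41.8 -181.2  -10.1  -80.3] 0.07154
45 -0.04 [  -9.8   14.3  -57.8 -181.2  -26.2  -80.1] 0.08816
45 -0.02 [  -9.5   15.4  -55.4 -181.2  -25.   -80.4] 0.08562
45 0 [  -9.2   16.6  -52.9 -181.2  -23.8  -80.6] 0.08321
45 0.02 [  -8.9   17.8  -50.5 -181.2  -22.6  -80.9] 0.08093
45 0.04 [  -8.5   18.9  -48.  -181.2  -21.3  -81.1] 0.07876
45 0.06 [  -8.2   20.1  -45.5 -181.2  -20.   -81.3] 0.07671
50 -0.04 [  -9.3   17.4  -61.3 -181.2  -37.8  -81.3] 0.09312
50 -0.02 [  -9.1   18.4  -59.1 -181.2  -36.8  -81.5] 0.09049
50 0 [  -8.8   19.3  -56.6 -181.2  -35.2  -81.7] 0.088
50 0.02 [  -8.5   20.2  -54.1 -181.2  -33.6  -81.9] 0.08563
50 0.04 [  -8.2   21.1  -51.6 -181.2  -32.1  -82.1] 0.08337
50 0.06 [  -7.9   22.1  -49.  -181.2  -30.6  -82.3] 0.08123
```

```bash
python3 - <<'E'
from ik import *
for lean in(35,40,45):
 for x in(-.02,.045):
  for az in(-30,-25,-20,-16,-12,-8,8,12,16,20,25,30,40):
    p,R=W((x,-.044,.066)),Rt(lean,0,RK[2]+np.radians(az))
    L=[ik(p,R,np.r_[j1,12,-45,j4,-18,j6]) for j1,j4,j6 in((-10,-170,-80),(-10,-130,-130),(-5,110,-142),(0,80,0),(20,-20,60),(15,40,30))]
    for q,c in L:
        if c<1e-3: print(lean,x,az,q.round(1))
E
```

```text
35 -0.02 -30 [  -0.9   12.9  -59.5 -137.9  -20.   -69.3]
35 -0.02 -30 [  -0.9   12.9  -59.5 -137.9  -20.   -69.3]
35 -0.02 -30 [  -0.9   12.9  -59.5 -137.9  -20.   -69.3]
35 -0.02 -30 [  -0.9   12.9  -59.5 -137.9  -20.   -69.3]
35 -0.02 -30 [  -0.9   12.9  -59.5 -137.9  -20.   -69.3]
35 -0.02 -25 [  -7.7   12.5  -57.  -154.   -15.4  -74.5]
35 -0.02 -25 [  -7.7   12.5  -57.  -154.   -15.4  -74.5]
35 -0.02 -25 [  -7.7   12.5  -57.  -154.   -15.4  -74.5]
35 -0.02 -25 [  -7.7   12.5  -57.  -154.   -15.4  -74.5]
35 -0.02 -25 [  -7.7   12.5  -57.  -154.   -15.4  -74.5]
35 -0.02 20 [ 12.4  12.  -33.9  37.9 -12.3 138.2]
35 -0.02 20 [ 12.4  12.  -33.9  37.9 -12.3 138.2]
35 -0.02 25 [  8.   12.7 -30.7  43.6 -18.6 150.9]
35 -0.02 25 [  8.   12.7 -30.7  43.6 -18.6 150.9]
35 -0.02 30 [  4.8  13.6 -28.4  46.4 -23.9 159.9]
35 -0.02 30 [  4.8  13.6 -28.4  46.4 -23.9 159.9]
35 -0.02 40 [  0.3  15.6 -24.5  48.1 -33.2 172.6]
35 -0.02 40 [  0.3  15.6 -24.5  48.1 -33.2 172.6]
35 0.045 -30 [   2.4   17.6  -53.1 -129.3  -19.6  -63.5]
35 0.045 -30 [   2.4   17.6  -53.1 -129.3  -19.6  -63.5]
35 0.045 -30 [  
[... 5789 characters left out ...]
45 -20 [  -9.5   19.1  -51.4 -172.   -25.7  -86.2]
45 0.045 -20 [  -9.5   19.1  -51.4 -172.   -25.7  -86.2]
45 0.045 -20 [  -9.5   19.1  -51.4 -172.   -25.7  -86.2]
45 0.045 12 [  2.5  16.7 -25.9  72.4 -11.2 173. ]
45 0.045 12 [  2.5  16.7 -25.9  72.4 -11.2 173. ]
45 0.045 16 [  0.   17.2 -25.   72.5 -15.8 177.5]
45 0.045 16 [  0.   17.2 -25.   72.5 -15.8 177.5]
45 0.045 25 [  -3.9   18.7  -22.7   70.1  -25.2 -175.9]
45 0.045 25 [  -3.9   18.7  -22.7   70.1  -25.2 -175.9]
45 0.045 30 [  -5.6   19.7  -21.2   68.2  -30.1 -173.1]
45 0.045 30 [  -5.6   19.7  -21.2   68.2  -30.1 -173.1]
45 0.045 40 [  -7.9   22.1  -17.5   64.1  -39.2 -168.3]
45 0.045 40 [  -7.9   22.1  -17.5   64.1  -39.2 -168.3]
```

```bash
python3 - <<'E'
from ik import *
for lean in(45,48,50,52,55):
 for x in(-.02,.01,.045):
  for az in(0,4,8):
    p,R=W((x,-.044,.066)),Rt(lean,1,RK[2]+np.radians(az))
    b=min([ik(p,R,np.r_[j1,12,-33,j4,j5,j6]) for j1 in(0,-10) for j4 in(80,110) for j5 in(-12,-20) for j6 in(0,30)],key=lambda a:a[1])
    if b[1]<1e-3:print(lean,x,az,b[0].round(1))
E
```

```text
45 -0.02 8 [ -0.9  11.7 -33.   83.5 -10.2   3.7]
48 -0.02 4 [-12.3  12.9 -37.  109.4 -17.1  35.3]
48 -0.02 8 [-11.1  13.1 -35.4 101.2 -18.5  28.9]
48 0.01 0 [-11.6  14.9 -35.3 117.6 -14.4  40.1]
48 0.01 4 [ -9.4  14.8 -33.1 106.8 -14.6  30.3]
48 0.01 8 [ -8.3  14.9 -31.7  98.6 -16.3  24. ]
48 0.045 0 [ -8.2  17.1 -30.3 113.9 -11.2  33.7]
48 0.045 4 [ -5.4  16.9 -28.3 101.2 -11.3  21.6]
48 0.045 8 [ -4.9  17.1 -27.4  94.  -13.7  16.7]
50 -0.02 4 [-17.4  14.3 -40.1 117.6 -23.1  47.8]
50 -0.02 8 [-16.   14.3 -37.8 109.  -23.6  40.7]
50 0.01 4 [-14.8  16.1 -36.3 116.9 -20.8  44.7]
50 0.01 8 [-13.4  16.  -34.  107.7 -21.4  37.1]
50 0.045 4 [-11.7  18.  -31.5 114.5 -17.8  39.6]
50 0.045 8 [-10.3  18.  -29.5 105.  -18.7  31.6]
52 -0.02 8 [-20.   15.8 -40.2 114.7 -28.7  49.9]
52 0.01 8 [-17.3  17.4 -36.5 114.4 -26.4  47. ]
52 0.045 8 [-14.3  19.2 -32.  113.  -23.6  42.9]
```

```bash
cat > path.py <<'E'
from ik import *
def best(x,y,z,lean,az,flip=0):
    p,R=W((x,y,z)),Rt(lean,flip,RK[2]+np.radians(az))
    return min([ik(p,R,np.r_[j1,12,-33,j4,j5,j6+(0 if flip else -180)]) for j1 in(0,-10) for j4 in(80,105) for j5 in(-12,-20) for j6 in(0,30)],key=lambda a:a[1])
def rows(T0,T1s):  # relative to T0=(p,R)
    p,R=T0
    return [np.r_[(R.T@(a-p)).round(3),Ro.from_matrix(R.T@b).as_rotvec().round(2)] for a,b in T1s]
E
python3 - <<'E'
from path import *
from station import *
q0=sense()["joints"]
qs=best(-.05,-.034,.17,48,5);print(qs)
wp=[q0,np.array([20,0,-40,25,-30,20.]),np.array([5,2,-40,70,-30,-60.]),qs[0]]
for a,b in zip(wp,wp[1:]):
    for t in np.linspace(0,1,5):
        q=a+(b-a)*t;p,R=fk(q,P);
        body=p-R[:,2]*.07; print(q.round(0),"tip",rk(p).round(3),"zdir",R[:,2].round(2),"wrist",(p-R[:,2]*.337).round(2))
E
```

```text
(array([-4.14795886e-01, -7.27629611e-02, -3.71303004e+01,  8.55882055e+01,
       -9.14000000e+00, -1.77460000e+02]), np.float64(0.046262581495653356))
[ 20.   6. -50.  36.  -9.  42.] tip [-0.175 -0.028  0.02 ] zdir [ 0.38  0.24 -0.89] wrist [ 0.25 -0.05  0.32]
[ 20.   5. -48.  33. -14.  36.] tip [-0.164 -0.015  0.037] zdir [ 0.36  0.28 -0.89] wrist [ 0.27 -0.05  0.34]
[ 20.   3. -45.  30. -20.  31.] tip [-0.155 -0.006  0.056] zdir [ 0.33  0.3  -0.89] wrist [ 0.28 -0.04  0.36]
[ 20.   2. -43.  28. -25.  25.] tip [-0.149  0.001  0.077] zdir [ 0.3   0.32 -0.9 ] wrist [ 0.3  -0.04  0.38]
[ 20.   0. -40.  25. -30.  20.] tip [-0.144  0.004  0.098] zdir [ 0.28  0.33 -0.9 ] wrist [ 0.31 -0.04  0.4 ]
[ 20.   0. -40.  25. -30.  20.] tip [-0.144  0.004  0.098] zdir [ 0.28  0.33 -0.9 ] wrist [ 0.31 -0.04  0.4 ]
[ 16.   0. -40.  36. -30.   0.] tip [-0.158  0.02   0.087] zdir [ 0.3   0.39 -0.87] wrist [ 0.29 -0.05  0.38]
[ 12.   1. -40.  48. -30. -20.] tip [-0.163  0.039  0.083] zdir [ 0.34  0.45 -0.82] wrist [ 0.27 -0.05  0.36]
[  9.   2. -40.  59. -30. -40.] tip [-0.158  0.058  0.085] zdir [ 0.41  0.5  -0.77] wrist [ 0.25 -0.05  0.34]
[  5.   2. -40.  70. -30. -60.] tip [-0.143  0.074  0.094] zdir [ 0.49  0.51 -0.71] wrist [ 0.24 -0.03  0.33]
[  5.   2. -40.  70. -30. -60.] tip [-0.143  0.074  0.094] zdir [ 0.49  0.51 -0.71] wrist [ 0.24 -0.03  0.33]
[  4.   1. -39.  74. -25. -89.] tip [-0.112  0.051  0.104] zdir [ 0.58  0.44 -0.68] wrist [ 0.24 -0.03  0.33]
[   2.    1.  -39.   78.  -20. -119.] tip [-0.086  0.024  0.116] zdir [ 0.67  0.35 -0.65] wrist [ 0.24 -0.02  0.34]
[   1.    0.  -38.   82.  -14. -148.] tip [-0.065 -0.005  0.128] zdir [ 0.73  0.26 -0.63] wrist [ 0.24 -0.02  0.34]
[  -0.   -0.  -37.   86.   -9. -177.] tip [-0.05  -0.037  0.141] zdir [ 0.78  0.15 -0.6 ] wrist [ 0.24 -0.01  0.34]
```

```bash
sed -i 's/def fk(q,P,s4=1,s6=-1)/def fk(q,P,s4=-1,s6=-1)/' fk.py; python3 - <<'E'
from ik import *
from station import *
s=sense();print(fk(s["joints"],P)[0]-s["tcp_pos"])
for lean in(25,30,35,40,45,50):
 for x in(-.02,.045):
  for az in(-25,-15,-10,-5,0,5,10,15,25):
    p,R=W((x,-.044,.066)),Rt(lean,0,RK[2]+np.radians(az))
    L=[];
    for j1,j4,j6 in((-15,-175,-80),(-10,-140,-130),(5,110,-142),(0,-80,0),(20,20,60),(15,-40,30),(10,80,30),(0,-100,100)):
        q,c=ik(p,R,np.r_[j1,12,-40,j4,-18,j6])
        if c<1e-3 and not any(abs(q-o).max()<2 for o in L):L.append(q);print(lean,x,az,q.round(1))
E
```

```text
[1.18676364e-08 2.16052748e-08 1.64040939e-08]
25 -0.02 -25 [  5.7  11.7 -58.1 104.6 -10.7 -37.9]
25 -0.02 15 [ 21.1  12.3 -42.2   1.1 -10.5  88.4]
25 -0.02 25 [ 16.2  13.2 -33.3 -17.8 -20.1 119.9]
25 0.045 -25 [ 11.2  17.  -50.8  88.3 -12.4 -26.4]
25 0.045 10 [ 20.1  17.3 -37.8  10.8 -10.1  75.3]
25 0.045 15 [ 18.8  17.7 -32.2  -3.  -15.2  94.5]
25 0.045 25 [ 14.7  18.5 -25.2 -17.1 -23.1 120.3]
30 -0.02 25 [ 13.2  12.8 -32.5 -28.9 -18.  132.9]
30 0.045 25 [ 12.4  17.9 -25.1 -26.8 -20.2 131.2]
35 -0.02 25 [  8.   12.7 -30.7 -43.6 -18.6 150.9]
35 0.045 25 [  8.6  17.7 -24.  -39.8 -19.6 146.4]
40 -0.02 15 [  9.   11.7 -33.5 -53.9  -9.2 152.5]
40 -0.02 25 [  0.6  13.2 -29.3 -59.6 -21.8 171.6]
40 0.045 25 [  3.   17.9 -22.8 -55.  -21.4 164.9]
45 -0.02 -15 [ -16.8   14.2  -53.3 -166.5  -22.9  -97.2]
45 -0.02 -10 [ -16.6   13.1  -46.2 -147.2  -16.1 -113.1]
45 -0.02 10 [  -1.8   11.9  -32.8  -82.4  -12.3 -175.2]
45 -0.02 15 [  -4.    12.6  -31.9  -79.7  -17.4 -172.8]
45 -0.02 25 [  -7.7   14.5  -29.5  -74.3  -27.1 -168.4]
45 0.045 -15 [ -13.    18.6  -46.9 -172.7  -20.5  -94.3]
45 0.045 -10
[... 346 characters left out ...]
  -43.5 -128.1  -24.1 -122.8]
50 -0.02 5 [ -17.    14.3  -39.5 -115.3  -23.1 -134.2]
50 -0.02 10 [ -15.6   14.4  -36.8 -105.3  -24.3 -142.1]
50 -0.02 15 [ -15.1   14.9  -34.8  -97.5  -26.8 -146.8]
50 -0.02 25 [ -15.5   16.6  -31.2  -86.   -33.6 -151. ]
50 0.045 -15 [ -13.4   20.8  -51.2 -174.3  -32.1  -92.3]
50 0.045 -10 [ -15.9   20.1  -46.7 -160.7  -27.6  -99.8]
50 0.045 -5 [ -16.2   19.3  -40.9 -144.9  -22.7 -112. ]
50 0.045 0 [ -14.    18.4  -34.9 -127.2  -18.8 -128.4]
50 0.045 5 [ -11.2   18.   -30.9 -111.8  -17.9 -142.7]
50 0.045 10 [  -9.9   18.2  -28.7 -101.2  -19.7 -151.1]
50 0.045 15 [  -9.8   18.6  -27.1  -93.7  -22.9 -155.3]
50 0.045 25 [ -10.9   20.3  -24.   -83.3  -30.8 -158.1]
```

```bash
cat > path.py <<'E'
from ik import *
def best(x,y,z,lean,az=0,flip=0):
    p,R=W((x,y,z)),Rt(lean,flip,RK[2]+np.radians(az))
    return min([ik(p,R,np.r_[j1,12,-38,j4,j5,j6+(180 if flip else 0)]) for j1 in(-5,-17) for j4 in(-110,-130) for j5 in(-18,) for j6 in(-125,)],key=lambda a:a[1])
def rows(T0,T1s):
    p,R=T0
    return [np.r_[(R.T@(a-p)).round(3),Ro.from_matrix(R.T@b).as_rotvec().round(2)].tolist() for a,b in T1s]
E
python3 - <<'E'
from path import *
from station import *
q0=sense()["joints"]
for x,z in((-.06,.2),(-.05,.15),(-.04,.12),(-.02,.09),(-.02,.07),(.01,.07),(.045,.075)):
    for l in(48,50):b=best(x,-.044,z,l);print(x,z,l,b[0].round(1),round(b[1],4))
qs=best(-.03,-.044,.12,50)[0]
wp=[q0,np.array([22,-5,-30,10,-45,20.]),np.array([8,-8,-35,-60,-42,-70.]),qs]
for a,b in zip(wp,wp[1:]):
    for t in np.linspace(0,1,5):
        q=a+(b-a)*t;p,R=fk(q,P);
        print(q.round(0),"tip",rk(p).round(3),"zdir",R[:,2].round(2),"wrist",(p-R[:,2]*.337).round(2))
E
```

```text
-0.06 0.2 48 [  -3.1   -3.   -38.2  -87.5   -9.1 -177.5] 0.0686
-0.06 0.2 50 [  -3.1   -3.8  -38.1  -87.7   -9.1 -177.5] 0.0577
-0.05 0.15 48 [  -5.1    1.6  -38.1  -96.8   -9.1 -166.5] 0.0381
-0.05 0.15 50 [  -5.3    0.8  -38.2  -97.8   -9.1 -165.4] 0.0267
-0.04 0.12 48 [  -5.9    4.8  -37.5 -101.1   -9.1 -161.3] 0.0198
-0.04 0.12 50 [  -5.9    4.   -37.5 -101.2   -9.1 -161.3] 0.0083
-0.02 0.09 48 [  -6.3    9.1  -35.5 -104.4   -9.1 -157.5] 0.0029
-0.02 0.09 50 [ -12.8    9.8  -38.6 -115.7  -15.6 -141.4] 0.0
-0.02 0.07 48 [ -13.4   12.3  -38.9 -117.9  -15.9 -138.2] 0.0
-0.02 0.07 50 [ -18.4   13.8  -42.7 -126.4  -22.7 -125.4] 0.0
0.01 0.07 48 [ -10.6   14.3  -34.8 -115.8  -13.3 -142.6] 0.0
0.01 0.07 50 [ -16.    15.6  -38.9 -126.5  -20.5 -127.5] 0.0
0.045 0.075 48 [  -6.    15.9  -29.4 -108.9   -9.1 -153. ] 0.0025
0.045 0.075 50 [ -12.    16.8  -33.1 -122.2  -15.9 -135.3] 0.0
[ 20.   6. -50.  36.  -9.  42.] tip [-0.01  -0.05   0.124] zdir [ 0.45  0.07 -0.89] wrist [0.39 0.01 0.42]
[ 21.   3. -45.  29. -18.  36.] tip [-0.008 -0.076  0.162] zdir [ 0.45  0.01 -0.89] wrist [0.4  0.   0.
[... 748 characters left out ...]
wrist [ 0.28 -0.06  0.44]
[  8.  -8. -35. -60. -42. -70.] tip [-0.153  0.107  0.191] zdir [ 0.42  0.64 -0.64] wrist [ 0.24 -0.05  0.41]
[  8.  -8. -35. -60. -42. -70.] tip [-0.153  0.107  0.191] zdir [ 0.42  0.64 -0.64] wrist [ 0.24 -0.05  0.41]
[  5.  -5. -35. -70. -34. -93.] tip [-0.104  0.09   0.183] zdir [ 0.58  0.57 -0.58] wrist [ 0.24 -0.03  0.38]
[   1.   -2.  -36.  -81.  -26. -115.] tip [-0.064  0.055  0.168] zdir [ 0.7   0.44 -0.56] wrist [ 0.24 -0.02  0.36]
[  -2.    2.  -36.  -91.  -17. -138.] tip [-0.038  0.008  0.145] zdir [ 0.77  0.27 -0.58] wrist [ 0.25 -0.01  0.34]
[  -6.    5.  -37. -102.   -9. -161.] tip [-0.031 -0.044  0.115] zdir [ 0.77  0.08 -0.63] wrist [0.26 0.01 0.33]
```

```bash
cat > jp.py <<'E'
from path import *
def jpath(wp,na=6.0,nd=.03,hold=2):
    Q=[]
    for a,b in zip(wp,wp[1:]):
        t=np.linspace(0,1,400);F=[fk(a+(b-a)*u,P) for u in t]
        arc=[0]
        for (p,R),(p2,R2) in zip(F,F[1:]):
            arc.append(arc[-1]+max(np.linalg.norm(p2-p)/nd,np.degrees(np.linalg.norm(Ro.from_matrix(R.T@R2).as_rotvec()))/na))
        n=int(np.ceil(arc[-1]));Q+=[a+(b-a)*np.interp(k*arc[-1]/n,arc,t) for k in range(1,n+1)]
    return Q
E
python3 - <<'E'
from jp import *
from station import *
s=sense();q0=s["joints"]
wp=[q0,np.array([22,-5,-30,10,-45,20.])]
Q=jpath(wp);print(len(Q));
for r in rows((s["tcp_pos"],s["ee_rot"]),[fk(q,P) for q in Q]):print(r)
E
```

```text
9
[0.01, 0.012, -0.014, -0.03, 0.0, 0.09]
[0.017, 0.022, -0.028, -0.05, 0.01, 0.18]
[0.023, 0.03, -0.043, -0.07, 0.01, 0.27]
[0.026, 0.036, -0.058, -0.08, 0.0, 0.37]
[0.028, 0.04, -0.073, -0.09, -0.0, 0.46]
[0.028, 0.042, -0.089, -0.09, -0.01, 0.55]
[0.026, 0.041, -0.106, -0.09, -0.03, 0.65]
[0.024, 0.038, -0.123, -0.09, -0.05, 0.74]
[0.02, 0.032, -0.14, -0.08, -0.07, 0.83]
```

```bash
python3 - <<'E'
from jp import *
from station import *
s=sense();q0=s["joints"]
for x,y,z,l in((-.12,-.02,.24,15),(-.14,-.0,.24,12),(-.08,-.04,.24,12)):
    b=ik(W((x,y,z)),Rt(l),np.r_[24,0,-30,7,-41,66]);print(b)
qa=b[0]
qs=best(-.02,-.044,.09,50)[0]
for mid in(np.array([12,-8,-35,-60,-42,-20.]),):
  wp=[qa,mid,qs]
  for a,b in zip(wp,wp[1:]):
    for t in np.linspace(0,1,6):
        q=a+(b-a)*t;p,R=fk(q,P);c=p-.1*R[:,2]
        print(q.round(0),"tip",rk(p).round(3),"zdir",R[:,2].round(2),"body fwd corner x",max(rk(c+sx*.0375*R[:,0]+sy*.095*R[:,1])[0] for sx in(-1,1) for sy in(-1,1)).round(3),"min body z",min((p-k*R[:,2]+sx*.0375*R[:,0]+sy*.095*R[:,1])[2] for k in(.07,.2) for sx in(-1,1) for sy in(-1,1)).round(3))
  print(len(jpath(wp)))
E
```

```text
(array([ 33.47390657,  -8.55908127, -33.26849813,   8.79836476,
       -52.29392499,  57.52903065]), np.float64(1.7569435200606335e-12))
(array([ 37.06665471,  -8.98278923, -32.52129883,   7.48639582,
       -56.41210238,  54.93394056]), np.float64(1.4456303285823328e-11))
(array([ 26.63507193,  -2.04047497, -25.69466678,   5.21259399,
       -55.23595664,  66.40564551]), np.float64(2.2960145250094094e-12))
[ 27.  -2. -26.   5. -55.  66.] tip [-0.08 -0.04  0.24] zdir [ 0.21  0.02 -0.98] body fwd corner x -0.064 min body z 0.301
[ 24.  -3. -28.  -8. -53.  49.] tip [-0.117 -0.01   0.205] zdir [ 0.17  0.19 -0.97] body fwd corner x -0.061 min body z 0.247
[ 21.  -4. -29. -21. -50.  32.] tip [-0.144  0.027  0.184] zdir [ 0.17  0.35 -0.92] body fwd corner x -0.068 min body z 0.209
[ 18.  -6. -31. -34. -47.  15.] tip [-0.162  0.066  0.176] zdir [ 0.2   0.5  -0.84] body fwd corner x -0.09 min body z 0.189
[ 15.  -7. -33. -47. -45.  -3.] tip [-0.168  0.103  0.179] zdir [ 0.28  0.61 -0.75] body fwd corner x -0.106 min body z 0.198
[ 12.  -8. -35. -60. -42. -20.] tip [-0.164  0.135  0.191] zdir [ 0.38  0.67 -0.64] body fwd corner x -0.122 min body z 0.186
[ 12.  -8. -35. -60. -42. -20.] tip [-0.164  0.135  0.191] zdir [ 0.38  0.67 -0.64] body fwd corner x -0.122 min body z 0.186
[  7.  -4. -36. -71. -37. -44.] tip [-0.123  0.125  0.18 ] zdir [ 0.51  0.63 -0.58] body fwd corner x -0.136 min body z 0.142
[  2.  -1. -36. -82. -31. -69.] tip [-0.084  0.099  0.165] zdir [ 0.63  0.54 -0.55] body fwd corner x -0.092 min body z 0.122
[ -3.   3. -37. -93. -26. -93.] tip [-0.051  0.059  0.146] zdir [ 0.73  0.4  -0.55] body fwd corner x -0.062 min body z 0.1
[  -8.    6.  -38. -105.  -21. -117.] tip [-0.029  0.01   0.12 ] zdir [ 0.77  0.24 -0.59] body fwd corner x -0.048 min body z 0.095
[ -13.   10.  -39. -116.  -16. -141.] tip [-0.02  -0.044  0.09 ] zdir [ 0.76  0.07 -0.64] body fwd corner x -0.072 min body z 0.106
60
```

```bash
cat > clr.py <<'E'
from jp import *
K=np.array([(a,b,c) for a in np.linspace(-.0375,.0375,5) for b in np.linspace(-.095,.095,11) for c in -np.linspace(.07,.21,8)]+
 [(a,b,c) for a in(-.0095,.0095) for b in(-.015,0,.015) for c in -np.linspace(0,.07,8)]+[(.068+dx,b,-.19+dz) for dx in(-.0,.025) for b in(-.03,.03) for dz in(-.02,.02)]+
 [(.055*np.cos(t),.055*np.sin(t),-k) for t in np.linspace(0,6.28,12) for k in(.21,.26,.3)])
def cyl(X,x,y,z0,z1,r):
    dr=np.hypot(X[:,0]-x,X[:,1]-y)-r;dz=np.maximum(z0-X[:,2],X[:,2]-z1)
    return np.where((dr>0)|(dz>0),np.hypot(np.maximum(dr,0),np.maximum(dz,0)),np.maximum(dr,dz)).min()
def box(X,lo,hi):
    d=np.maximum(np.array(lo)-X,X-np.array(hi));return np.where((d>0).any(1),np.linalg.norm(np.maximum(d,0),axis=1),d.max(1)).min()
def clear(q,tin=-.012):
    p,R=fk(q,P);X=np.array([rk(v) for v in (p+K@R.T)])
    return dict(pur=cyl(X,-.182,-.020,0,.104,.023),ora=cyl(X,-.163,-.125,0,.104,.023),jar=min(cyl(X,.081,y,.145,.25,.022) for y in(-.05,0,.05)),
     shelf=box(X,(.036,-.091,.135),(.11,.091,.145)),post=min(cyl(X,.043,y,0,.145,.005) for y in(-.086,.086)),tin=box(X,(tin-.0287,-.08,.01),(tin+.0287,-.008,.0674)),tin2=box(X,(.041,.008,.01),(.1,.08,.0674)),lamp=cyl(X,*rk((.55,-.28,0))[:2],.25,.6,.18),floor=X[:,2].min())
if __name__=="__main__":
    qa=ik(W((-.08,-.04,.24)),Rt(12),np.r_[24,0,-30,7,-41,66])[0];qs=best(-.02,-.044,.09,50)[0]
    for mid in([12,-8,-35,-60,-42,-20.],[12,-8,-35,-60,-42,-70.],[12,-12,-32,-60,-42,-70.],[12,-14,-32,-60,-42,-100.]):
        wp=[qa,np.array(mid),qs];Q=jpath(wp);C=[clear(q) for q in Q]
        print(mid,len(Q),{k:round(min(c[k] for c in C),3) for k in C[0]})
E
python3 clr.py
```

```text
[12, -8, -35, -60, -42, -20.0] 60 {'pur': np.float64(0.012), 'ora': np.float64(0.03), 'jar': np.float64(0.077), 'shelf': np.float64(0.052), 'post': np.float64(0.058), 'tin': np.float64(0.015), 'tin2': np.float64(0.072), 'lamp': np.float64(0.045), 'floor': np.float64(0.083)}
[12, -8, -35, -60, -42, -70.0] 60 {'pur': np.float64(0.034), 'ora': np.float64(0.03), 'jar': np.float64(0.078), 'shelf': np.float64(0.053), 'post': np.float64(0.058), 'tin': np.float64(0.015), 'tin2': np.float64(0.072), 'lamp': np.float64(0.044), 'floor': np.float64(0.083)}
[12, -12, -32, -60, -42, -70.0] 59 {'pur': np.float64(0.042), 'ora': np.float64(0.03), 'jar': np.float64(0.071), 'shelf': np.float64(0.047), 'post': np.float64(0.058), 'tin': np.float64(0.015), 'tin2': np.float64(0.072), 'lamp': np.float64(0.045), 'floor': np.float64(0.083)}
[12, -14, -32, -60, -42, -100.0] 59 {'pur': np.float64(0.042), 'ora': np.float64(0.03), 'jar': np.float64(0.071), 'shelf': np.float64(0.047), 'post': np.float64(0.058), 'tin': np.float64(0.015), 'tin2': np.float64(0.073), 'lamp': np.float64(0.044), 'floor': np.float64(0.083)}
```

```bash
cat > nxt.py <<'E'
import sys
from clr import *
from station import *
# usage: rows for next call along the planned list of waypoints
def emit(wp,na=6.6,nd=.035,n=10):
    s=sense();q0=s["joints"];Q=jpath([q0]+wp,na,nd);print("t",round(s["time_s"],2),"q",q0.round(1),"rack",rk(s["tcp_pos"]).round(4),"F",s["wrist_force"].round(1),"rows total",len(Q))
    C=[clear(q) for q in Q[:n]];print({k:round(float(min(c[k] for c in C)),3) for k in C[0]})
    R=rows((s["tcp_pos"],s["ee_rot"]),[fk(q,P) for q in Q[:n]])
    while len(R)<n:R.append(R[-1])
    print([[1]+r for r in R])
E
python3 - <<'E'
from nxt import *
emit([np.array([26.635,-2.04,-25.69,5.21,-55.24,66.4])])
E
```

```text
t 4.57 q [ 20.2   6.  -50.1  35.6  -9.2  41.8] rack [-0.0101 -0.0501  0.1239] F [-0.1  0.6 -0. ] rows total 5
{'pur': 0.127, 'ora': 0.115, 'jar': 0.059, 'shelf': 0.037, 'post': 0.04, 'tin': 0.078, 'tin2': 0.114, 'lamp': 0.01, 'floor': 0.145}
[[1, 0.013, 0.018, -0.023, -0.06, -0.02, 0.01], [1, 0.017, 0.026, -0.053, -0.1, -0.07, 0.02], [1, 0.011, 0.02, -0.084, -0.09, -0.14, 0.03], [1, 0.001, 0.005, -0.111, -0.06, -0.2, 0.02], [1, -0.01, -0.013, -0.135, -0.02, -0.26, 0.0], [1, -0.01, -0.013, -0.135, -0.02, -0.26, 0.0], [1, -0.01, -0.013, -0.135, -0.02, -0.26, 0.0], [1, -0.01, -0.013, -0.135, -0.02, -0.26, 0.0], [1, -0.01, -0.013, -0.135, -0.02, -0.26, 0.0], [1, -0.01, -0.013, -0.135, -0.02, -0.26, 0.0]]
```

Request:
jog_arm:
  moves:
    - [1, -0.001, -0.001, -0.02, 0, -0.02, 0]
    - [1, -0.002, -0.003, -0.04, 0, -0.06, 0]
    - [1, -0.004, -0.005, -0.06, 0, -0.1, 0]
    - [1, -0.006, -0.008, -0.08, -0.01, -0.14, 0]
    - [1, -0.008, -0.01, -0.1, -0.02, -0.18, 0]
    - [1, -0.01, -0.013, -0.12, -0.02, -0.22, 0]
    - [1, -0.01, -0.013, -0.135, -0.02, -0.26, 0]
    - [1, -0.01, -0.013, -0.135, -0.02, -0.26, 0]
    - [1, -0.01, -0.013, -0.135, -0.02, -0.26, 0]
    - [1, -0.01, -0.013, -0.135, -0.02, -0.26, 0]

```text
time_s: 5.4
tcp_pos: [0.4731, 0.0309, 0.2383]
ee_rot: [[0.974, 0.1, 0.204], [0.098, -0.995, 0.02], [0.205, 0.0, -0.979]]
wrist_force: [0.6, -0.2, 0.4]
gripper_width: 0.008
```

```bash
cat > go.py <<'E'
from nxt import *
M=np.array([12,-12,-32,-60,-42,-70.]);Q5=best(-.02,-.044,.09,50)[0]
if __name__=="__main__":
    import sys
    emit([M,Q5] if sys.argv[1]=="1" else [Q5])
E
python3 go.py 1
```

```text
t 5.4 q [ 26.5  -1.9 -25.8   5.1 -55.2  66.7] rack [-0.0805 -0.0405  0.2383] F [ 0.6 -0.2  0.4] rows total 54
{'pur': 0.1, 'ora': 0.136, 'jar': 0.116, 'shelf': 0.144, 'post': 0.151, 'tin': 0.16, 'tin2': 0.205, 'lamp': 0.044, 'floor': 0.2}
[[1, -0.007, -0.005, 0.004, 0.03, -0.0, 0.11], [1, -0.013, -0.01, 0.007, 0.06, -0.01, 0.22], [1, -0.02, -0.015, 0.01, 0.09, -0.02, 0.33], [1, -0.025, -0.02, 0.012, 0.12, -0.03, 0.44], [1, -0.031, -0.026, 0.014, 0.15, -0.04, 0.55], [1, -0.036, -0.032, 0.016, 0.18, -0.06, 0.66], [1, -0.041, -0.038, 0.018, 0.21, -0.07, 0.77], [1, -0.046, -0.044, 0.019, 0.23, -0.09, 0.88], [1, -0.05, -0.05, 0.02, 0.26, -0.11, 0.99], [1, -0.053, -0.057, 0.021, 0.29, -0.14, 1.1]]
```

Request:
jog_arm:
  moves:
    - [1, -0.007, -0.005, 0.004, 0.03, 0, 0.11]
    - [1, -0.013, -0.01, 0.007, 0.06, -0.01, 0.22]
    - [1, -0.02, -0.015, 0.01, 0.09, -0.02, 0.33]
    - [1, -0.025, -0.02, 0.012, 0.12, -0.03, 0.44]
    - [1, -0.031, -0.026, 0.014, 0.15, -0.04, 0.55]
    - [1, -0.036, -0.032, 0.016, 0.18, -0.06, 0.66]
    - [1, -0.041, -0.038, 0.018, 0.21, -0.07, 0.77]
    - [1, -0.046, -0.044, 0.019, 0.23, -0.09, 0.88]
    - [1, -0.05, -0.05, 0.02, 0.26, -0.11, 0.99]
    - [1, -0.053, -0.057, 0.021, 0.29, -0.14, 1.1]

```text
time_s: 6.23
tcp_pos: [0.4192, 0.0828, 0.2062]
ee_rot: [[0.571, -0.798, 0.194], [-0.805, -0.499, 0.321], [-0.159, -0.34, -0.927]]
wrist_force: [0.4, -0.5, 0.0]
gripper_width: 0.007
```

```bash
python3 go.py 1
```

```text
t 6.23 q [ 21.4  -5.2 -27.8 -17.1 -50.9  21.2] rack [-0.1291  0.0164  0.2062] F [ 0.4 -0.5  0. ] rows total 44
{'pur': 0.097, 'ora': 0.139, 'jar': 0.117, 'shelf': 0.164, 'post': 0.176, 'tin': 0.162, 'tin2': 0.21, 'lamp': 0.072, 'floor': 0.196}
[[1, -0.007, 0.0, 0.002, 0.02, -0.02, 0.11], [1, -0.014, 0.0, 0.004, 0.04, -0.05, 0.22], [1, -0.021, -0.0, 0.006, 0.06, -0.07, 0.33], [1, -0.028, -0.001, 0.007, 0.07, -0.1, 0.44], [1, -0.035, -0.002, 0.009, 0.09, -0.12, 0.55], [1, -0.041, -0.004, 0.009, 0.1, -0.15, 0.66], [1, -0.048, -0.006, 0.01, 0.11, -0.18, 0.77], [1, -0.054, -0.008, 0.011, 0.12, -0.22, 0.88], [1, -0.061, -0.01, 0.011, 0.13, -0.25, 0.99], [1, -0.067, -0.013, 0.011, 0.13, -0.28, 1.1]]
```

Tracking follows the model, so I'll continue.

Request:
jog_arm:
  moves:
    - [1, -0.007, 0, 0.002, 0.02, -0.02, 0.11]
    - [1, -0.014, 0, 0.004, 0.04, -0.05, 0.22]
    - [1, -0.021, 0, 0.006, 0.06, -0.07, 0.33]
    - [1, -0.028, -0.001, 0.007, 0.07, -0.1, 0.44]
    - [1, -0.035, -0.002, 0.009, 0.09, -0.12, 0.55]
    - [1, -0.041, -0.004, 0.009, 0.1, -0.15, 0.66]
    - [1, -0.048, -0.006, 0.01, 0.11, -0.18, 0.77]
    - [1, -0.054, -0.008, 0.011, 0.12, -0.22, 0.88]
    - [1, -0.061, -0.01, 0.011, 0.13, -0.25, 0.99]
    - [1, -0.067, -0.013, 0.011, 0.13, -0.28, 1.1]

```text
time_s: 7.07
tcp_pos: [0.3932, 0.1464, 0.2107]
ee_rot: [[-0.39, -0.875, 0.287], [-0.677, 0.483, 0.556], [-0.625, 0.023, -0.781]]
wrist_force: [0.2, -0.3, -0.2]
gripper_width: 0.005
```

```bash
python3 go.py 1
```

```text
t 7.07 q [ 17.   -8.6 -30.  -38.2 -46.3 -24.8] rack [-0.1487  0.0823  0.2107] F [ 0.2 -0.3 -0.2] rows total 34
{'pur': 0.102, 'ora': 0.142, 'jar': 0.144, 'shelf': 0.177, 'post': 0.185, 'tin': 0.184, 'tin2': 0.23, 'lamp': 0.106, 'floor': 0.204}
[[1, -0.005, 0.004, 0.001, 0.0, -0.03, 0.11], [1, -0.011, 0.008, 0.002, -0.0, -0.06, 0.22], [1, -0.016, 0.011, 0.003, -0.0, -0.09, 0.33], [1, -0.022, 0.014, 0.004, -0.01, -0.12, 0.44], [1, -0.028, 0.017, 0.004, -0.02, -0.15, 0.55], [1, -0.035, 0.019, 0.004, -0.03, -0.18, 0.66], [1, -0.041, 0.021, 0.004, -0.04, -0.21, 0.77], [1, -0.048, 0.023, 0.004, -0.06, -0.24, 0.88], [1, -0.054, 0.025, 0.003, -0.07, -0.27, 0.99], [1, -0.061, 0.026, 0.002, -0.09, -0.3, 1.1]]
```

Request:
jog_arm:
  moves:
    - [1, -0.005, 0.004, 0.001, 0, -0.03, 0.11]
    - [1, -0.011, 0.008, 0.002, 0, -0.06, 0.22]
    - [1, -0.016, 0.011, 0.003, 0, -0.09, 0.33]
    - [1, -0.022, 0.014, 0.004, -0.01, -0.12, 0.44]
    - [1, -0.028, 0.017, 0.004, -0.02, -0.15, 0.55]
    - [1, -0.035, 0.019, 0.004, -0.03, -0.18, 0.66]
    - [1, -0.041, 0.021, 0.004, -0.04, -0.21, 0.77]
    - [1, -0.048, 0.023, 0.004, -0.06, -0.24, 0.88]
    - [1, -0.054, 0.025, 0.003, -0.07, -0.27, 0.99]
    - [1, -0.061, 0.026, 0.002, -0.09, -0.3, 1.1]

```text
time_s: 7.9
tcp_pos: [0.3946, 0.2014, 0.2477]
ee_rot: [[-0.884, -0.124, 0.45], [0.254, 0.681, 0.687], [-0.392, 0.721, -0.571]]
wrist_force: [-0.3, 0.1, -0.5]
gripper_width: 0.003
```

```bash
python3 go.py 2
```

```text
t 7.9 q [ 12.4 -12.1 -32.  -59.6 -41.8 -70.5] rack [-0.142   0.137   0.2477] F [-0.3  0.1 -0.5] rows total 24
{'pur': 0.055, 'ora': 0.135, 'jar': 0.115, 'shelf': 0.107, 'post': 0.109, 'tin': 0.148, 'tin2': 0.16, 'lamp': 0.154, 'floor': 0.144}
[[1, -0.006, -0.005, 0.006, -0.0, -0.03, 0.11], [1, -0.011, -0.01, 0.012, -0.01, -0.05, 0.22], [1, -0.017, -0.015, 0.017, -0.01, -0.08, 0.32], [1, -0.024, -0.022, 0.022, -0.02, -0.11, 0.43], [1, -0.03, -0.028, 0.026, -0.02, -0.14, 0.54], [1, -0.036, -0.036, 0.03, -0.03, -0.17, 0.65], [1, -0.043, -0.044, 0.033, -0.04, -0.2, 0.75], [1, -0.049, -0.052, 0.037, -0.05, -0.23, 0.86], [1, -0.055, -0.061, 0.039, -0.06, -0.27, 0.97], [1, -0.061, -0.071, 0.042, -0.07, -0.3, 1.07]]
```

Request:
jog_arm:
  moves:
    - [1, -0.006, -0.005, 0.006, 0, -0.03, 0.11]
    - [1, -0.011, -0.01, 0.012, -0.01, -0.05, 0.22]
    - [1, -0.017, -0.015, 0.017, -0.01, -0.08, 0.32]
    - [1, -0.024, -0.022, 0.022, -0.02, -0.11, 0.43]
    - [1, -0.03, -0.028, 0.026, -0.02, -0.14, 0.54]
    - [1, -0.036, -0.036, 0.03, -0.03, -0.17, 0.65]
    - [1, -0.043, -0.044, 0.033, -0.04, -0.2, 0.75]
    - [1, -0.049, -0.052, 0.037, -0.05, -0.23, 0.86]
    - [1, -0.055, -0.061, 0.039, -0.06, -0.27, 0.97]
    - [1, -0.061, -0.071, 0.042, -0.07, -0.3, 1.07]

```text
time_s: 8.73
tcp_pos: [0.4766, 0.1664, 0.1967]
ee_rot: [[-0.407, 0.604, 0.686], [0.849, -0.026, 0.527], [0.336, 0.797, -0.502]]
wrist_force: [-0.1, 0.1, 0.3]
gripper_width: 0.003
```

```bash
python3 go.py 2
```

```text
t 8.73 q [  1.3  -2.7 -34.9 -84.1 -31.  -99.6] rack [-0.0638  0.0941  0.1967] F [-0.1  0.1  0.3] rows total 14
{'pur': 0.051, 'ora': 0.084, 'jar': 0.071, 'shelf': 0.047, 'post': 0.079, 'tin': 0.049, 'tin2': 0.084, 'lamp': 0.082, 'floor': 0.112}
[[1, -0.011, -0.0, 0.004, -0.01, -0.03, 0.11], [1, -0.023, -0.001, 0.008, -0.03, -0.06, 0.21], [1, -0.035, -0.002, 0.012, -0.04, -0.09, 0.32], [1, -0.047, -0.004, 0.015, -0.06, -0.12, 0.43], [1, -0.059, -0.006, 0.017, -0.08, -0.15, 0.53], [1, -0.072, -0.008, 0.02, -0.1, -0.18, 0.64], [1, -0.084, -0.011, 0.021, -0.12, -0.22, 0.74], [1, -0.097, -0.015, 0.023, -0.14, -0.25, 0.85], [1, -0.11, -0.019, 0.024, -0.17, -0.28, 0.95], [1, -0.123, -0.023, 0.024, -0.19, -0.31, 1.06]]
```

Request:
jog_arm:
  moves:
    - [1, -0.011, 0, 0.004, -0.01, -0.03, 0.11]
    - [1, -0.023, -0.001, 0.008, -0.03, -0.06, 0.21]
    - [1, -0.035, -0.002, 0.012, -0.04, -0.09, 0.32]
    - [1, -0.047, -0.004, 0.015, -0.06, -0.12, 0.43]
    - [1, -0.059, -0.006, 0.017, -0.08, -0.15, 0.53]
    - [1, -0.072, -0.008, 0.02, -0.1, -0.18, 0.64]
    - [1, -0.084, -0.011, 0.021, -0.12, -0.22, 0.74]
    - [1, -0.097, -0.015, 0.023, -0.14, -0.25, 0.85]
    - [1, -0.11, -0.019, 0.024, -0.17, -0.28, 0.95]
    - [1, -0.123, -0.023, 0.024, -0.19, -0.31, 1.06]

```text
time_s: 9.57
tcp_pos: [0.5291, 0.0753, 0.1246]
ee_rot: [[0.457, 0.418, 0.785], [0.443, -0.872, 0.207], [0.772, 0.253, -0.583]]
wrist_force: [0.3, -0.7, 0.2]
gripper_width: 0.005
```

```bash
python3 go.py 2
```

```text
t 9.57 q [  -8.2    6.1  -37.2 -105.6  -19.2 -131.5] rack [-0.0205 -0.0017  0.1246] F [ 0.3 -0.7  0.2] rows total 4
{'pur': 0.042, 'ora': 0.03, 'jar': 0.075, 'shelf': 0.047, 'post': 0.058, 'tin': 0.015, 'tin2': 0.072, 'lamp': 0.061, 'floor': 0.083}
[[1, -0.01, 0.008, 0.004, -0.03, -0.02, 0.1], [1, -0.021, 0.015, 0.008, -0.05, -0.05, 0.21], [1, -0.032, 0.023, 0.012, -0.08, -0.07, 0.31], [1, -0.043, 0.03, 0.015, -0.11, -0.09, 0.41], [1, -0.043, 0.03, 0.015, -0.11, -0.09, 0.41], [1, -0.043, 0.03, 0.015, -0.11, -0.09, 0.41], [1, -0.043, 0.03, 0.015, -0.11, -0.09, 0.41], [1, -0.043, 0.03, 0.015, -0.11, -0.09, 0.41], [1, -0.043, 0.03, 0.015, -0.11, -0.09, 0.41], [1, -0.043, 0.03, 0.015, -0.11, -0.09, 0.41]]
```

Request:
jog_arm:
  moves:
    - [1, -0.01, 0.008, 0.004, -0.03, -0.02, 0.1]
    - [1, -0.021, 0.015, 0.008, -0.05, -0.05, 0.21]
    - [1, -0.032, 0.023, 0.012, -0.08, -0.07, 0.31]
    - [1, -0.043, 0.03, 0.015, -0.11, -0.09, 0.41]
    - [1, -0.043, 0.03, 0.015, -0.11, -0.09, 0.41]
    - [1, -0.043, 0.03, 0.015, -0.11, -0.09, 0.41]
    - [1, -0.043, 0.03, 0.015, -0.11, -0.09, 0.41]
    - [1, -0.043, 0.03, 0.015, -0.11, -0.09, 0.41]
    - [1, -0.043, 0.03, 0.015, -0.11, -0.09, 0.41]
    - [1, -0.043, 0.03, 0.015, -0.11, -0.09, 0.41]

```text
time_s: 10.4
tcp_pos: [0.5368, 0.0344, 0.0942]
ee_rot: [[0.629, 0.111, 0.769], [0.074, -0.994, 0.083], [0.774, 0.005, -0.633]]
wrist_force: [1.0, -0.4, 0.5]
gripper_width: 0.005
```

```bash
cat > snap.py <<'E'
import sys,cv2,numpy as np
from station import *
k=sys.argv[1]
c=capture("scene");np.savez(f"scene{k}.npz",**c);a=c["frame"][170:310,210:360,::-1]
cv2.imwrite(f"pics/s{k}.png",cv2.resize(a,None,fx=4.2,fy=4.2,interpolation=cv2.INTER_CUBIC))
if len(sys.argv)>2:
    c=capture("top");np.savez(f"top{k}.npz",**c);a=c["frame"][100:250,210:340,::-1]
    cv2.imwrite(f"pics/t{k}.png",cv2.resize(a,None,fx=4,fy=4,interpolation=cv2.INTER_CUBIC))
E
python3 snap.py 3 t; python3 plan.py 50 -.018 -.044 .068
```

```text
t 10.5 rack tcp [-0.0167 -0.0433  0.0941] F [-0.21 -0.39  0.49] w 0.0 j [ -13.   10.  -38. -116.  -16. -141.]
lean 50.7 Fabs  0.66
(-0.018, -0.044, 0.068) -> [-0.021   0.0006  0.0155] [-0.007 -0.012  0.012]
```

View pics/s3.png

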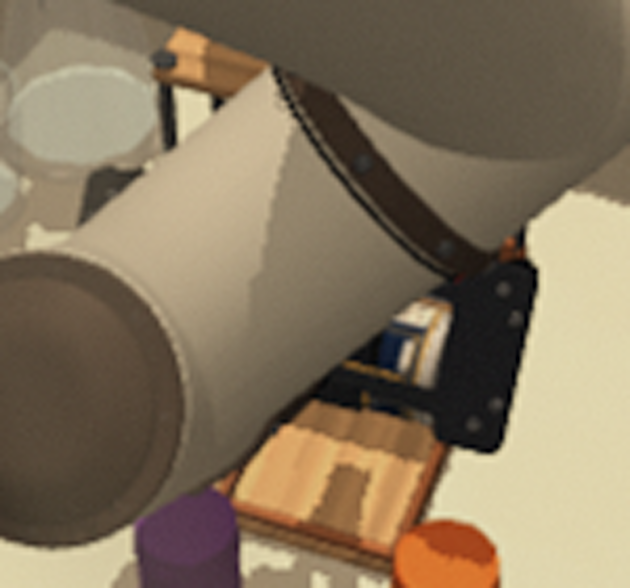

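View pics/t3.png

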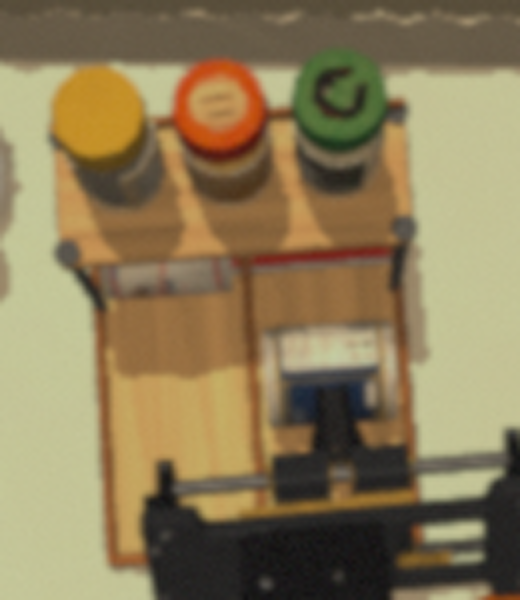

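The top view shows the shut fingertips over the rear half of the blue tin, at about (340,378) in the zoom, leaning 50° along the lane. Next I'll lower the tips until they touch the tin behind its top.

Request:
jog_arm:
  moves:
    - [1, -0.002, 0, 0.002, 0, 0, 0]
    - [1, -0.005, 0, 0.004, 0, 0, 0]
    - [1, -0.008, 0, 0.006, 0, 0, 0]
    - [1, -0.011, 0, 0.008, -0.005, -0.01, 0.01]
    - [1, -0.014, 0.001, 0.01, -0.007, -0.012, 0.012]
    - [1, -0.016, 0.001, 0.012, -0.007, -0.012, 0.012]
    - [1, -0.018, 0.001, 0.013, -0.007, -0.012, 0.012]
    - [1, -0.018, 0.001, 0.013, -0.007, -0.012, 0.012]
    - [1, -0.018, 0.001, 0.013, -0.007, -0.012, 0.012]
    - [1, -0.018, 0.001, 0.013, -0.007, -0.012, 0.012]

```text
time_s: 11.33
tcp_pos: [0.5359, 0.0328, 0.0719]
ee_rot: [[0.64, 0.097, 0.763], [0.062, -0.995, 0.075], [0.766, -0.0, -0.643]]
wrist_force: [-0.4, -0.7, -0.1]
gripper_width: 0.007
```

```bash
python3 plan.py 50 -.018 -.044 .067
```

```text
t 11.33 rack tcp [-0.0179 -0.0446  0.0719] F [-0.41 -0.73 -0.14] w 0.01 j [ -18.   14.  -42. -126.  -22. -127.]
lean 50.01 Fabs  0.85
(-0.018, -0.044, 0.067) -> [-0.0039 -0.0006  0.0031] [ 0. -0. -0.]
```

Request:
jog_arm:
  moves:
    - [1, -0.001, 0, 0.001, 0, 0, 0]
    - [1, -0.001, 0, 0.001, 0, 0, 0]
    - [1, -0.002, 0, 0.002, 0, 0, 0]
    - [1, -0.002, 0, 0.002, 0, 0, 0]
    - [1, -0.003, 0, 0.0025, 0, 0, 0]
    - [1, -0.003, 0, 0.0025, 0, 0, 0]
    - [1, -0.003, 0, 0.0025, 0, 0, 0]
    - [1, -0.003, 0, 0.0025, 0, 0, 0]
    - [1, -0.003, 0, 0.0025, 0, 0, 0]
    - [1, -0.003, 0, 0.0025, 0, 0, 0]

```text
time_s: 12.17
tcp_pos: [0.5357, 0.0328, 0.0678]
ee_rot: [[0.64, 0.097, 0.762], [0.062, -0.995, 0.074], [0.766, -0.0, -0.643]]
wrist_force: [-0.7, -0.8, -0.1]
gripper_width: 0.006
```

```bash
python3 plan.py 50 -.018 -.044 .066; python3 - <<'E'
from station import *
import cv2
c=capture("wrist");cv2.imwrite("pics/w3.png",c["frame"][:,:,::-1])
E
```

```text
t 12.17 rack tcp [-0.0181 -0.0446  0.0678] F [-0.73 -0.84 -0.07] w 0.01 j [ -19.   14.  -43. -127.  -23. -124.]
lean 50.0 Fabs  1.11
(-0.018, -0.044, 0.066) -> [-0.0014 -0.0006  0.0012] [ 0.  0. -0.]
```

View pics/w3.png

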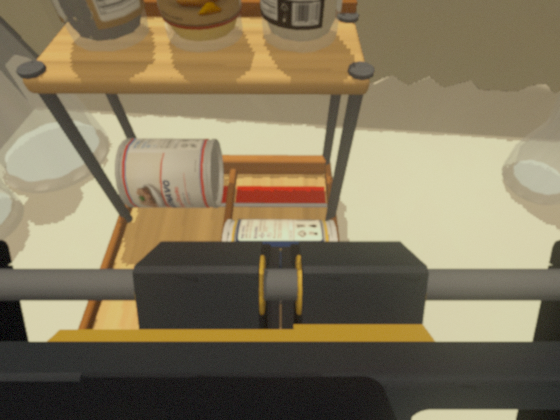

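```bash
python3 snap.py 4 t
```

```text
(no output)
```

View pics/t4.png

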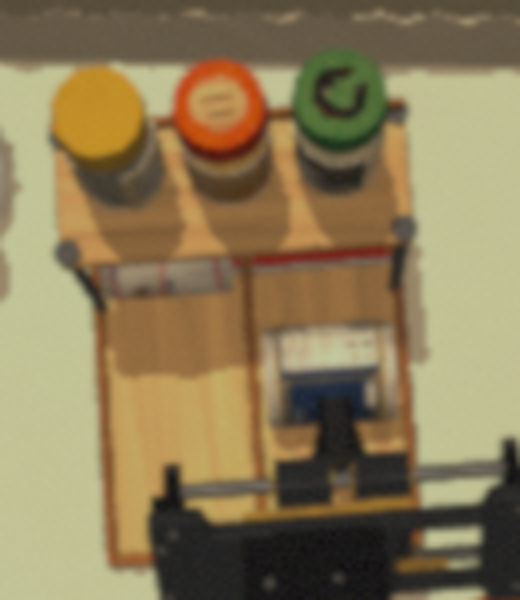

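```bash
python3 - <<'E'
from h import *
t=Cam("top4.npz")
m=lambda q:(((q-[210,100])+.4)*4).round(0)
print("tcp",m(t.proj(W((-.0181,-.0446,.0678)))),"toe",m(t.proj(W((-.012,-.0446,.075)))),"apex",m(t.proj(W((-.012,-.0446,.0674)))))
for x in(-.03,-.02,-.012,-.005):
  v=[m(t.proj(W((x+.02865*np.cos(a),-.044,.0387+.02865*np.sin(a)))))[1] for a in np.linspace(0,6.28,90)];print(x,min(v),max(v))
E
```

```text
tcp [332. 377.] toe [332. 364.] apex [332. 367.]
-0.03 356.0 457.0
-0.02 339.0 440.0
-0.012 325.0 426.0
-0.005 313.0 414.0
```

Request:
jog_arm:
  moves:
    - [1, -0.001, 0, 0.0005, 0, 0, 0]
    - [1, -0.001, 0, 0.001, 0, 0, 0]
    - [1, -0.0015, 0, 0.0015, 0, 0, 0]
    - [1, -0.002, 0, 0.0015, 0, 0, 0]
    - [1, -0.002, 0, 0.002, 0, 0, 0]
    - [1, -0.0025, 0, 0.002, 0, 0, 0]
    - [1, -0.0025, 0, 0.002, 0, 0, 0]
    - [1, -0.0025, 0, 0.002, 0, 0, 0]
    - [1, -0.0025, 0, 0.002, 0, 0, 0]
    - [1, -0.0025, 0, 0.002, 0, 0, 0]

```text
time_s: 13.15
tcp_pos: [0.5356, 0.0328, 0.0646]
ee_rot: [[0.64, 0.097, 0.762], [0.062, -0.995, 0.074], [0.766, -0.0, -0.643]]
wrist_force: [1.3, 0.1, 0.5]
gripper_width: 0.009
```

```bash
python3 plan.py 50 -.018 -.044 .064; python3 - <<'E'
import cv2,numpy as np
im=np.load("top4.npz")["frame"][170:230,265:325,::-1].astype(float)*1.8
cv2.imwrite("pics/t4z.png",cv2.resize(np.clip(im,0,255).astype(np.uint8),None,fx=10,fy=10,interpolation=cv2.INTER_CUBIC))
E
```

```text
t 13.15 rack tcp [-0.0181 -0.0446  0.0646] F [1.26 0.14 0.5 ] w 0.01 j [ -19.   15.  -43. -129.  -24. -122.]
lean 49.99 Fabs  1.37
(-0.018, -0.044, 0.064) -> [-0.0004 -0.0006  0.0005] [ 0.  0. -0.]
```

View pics/t4z.png

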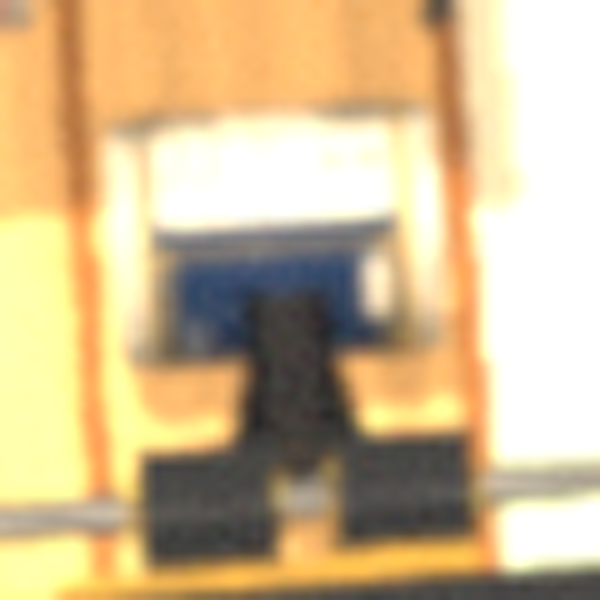

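```bash
cat > tz.py <<'E'
import sys,cv2,numpy as np
from station import *
from h import *
c=capture("top");np.savez(f"top{sys.argv[1]}.npz",**c)
im=c["frame"][150:230,255:335,::-1].astype(float)*1.8
cv2.imwrite(f"pics/tz{sys.argv[1]}.png",cv2.resize(np.clip(im,0,255).astype(np.uint8),None,fx=7,fy=7,interpolation=cv2.INTER_CUBIC))
t=Cam(c);m=lambda q:(((q-[255,150])+.4)*7).round(0)
p=sense()["tcp_pos"];print("tcp at",m(t.proj(p)),rk(p).round(4),"F",sense()["wrist_force"].round(1))
print({x:[f(m(t.proj(W((x/1000+.02865*np.cos(a),-.044,.0387+.02865*np.sin(a)))))[1] for a in np.linspace(0,6.28,60)) for f in(min,max)] for x in range(-20,75,10)})
E
python3 tz.py 5
```

```text
tcp at [267. 312.] [-0.0182 -0.0446  0.0646] F [-0.4 -0.6  0.5]
{-20: [np.float64(243.0), np.float64(420.0)], -10: [np.float64(212.0), np.float64(389.0)], 0: [np.float64(182.0), np.float64(359.0)], 10: [np.float64(152.0), np.float64(328.0)], 20: [np.float64(122.0), np.float64(298.0)], 30: [np.float64(92.0), np.float64(268.0)], 40: [np.float64(62.0), np.float64(238.0)], 50: [np.float64(32.0), np.float64(208.0)], 60: [np.float64(2.0), np.float64(178.0)], 70: [np.float64(-28.0), np.float64(148.0)]}
```

View pics/tz5.png

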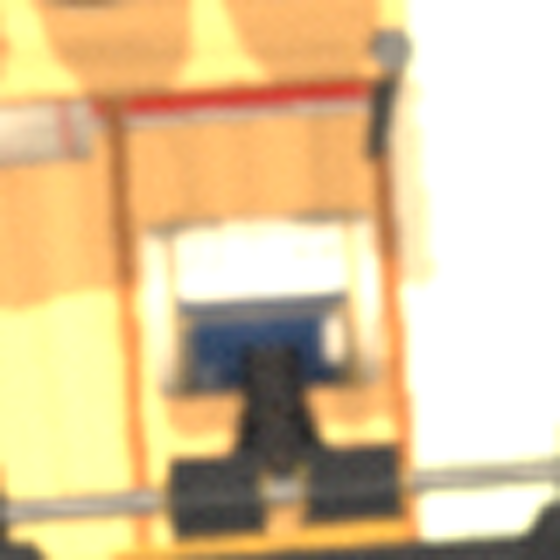

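The tin has not moved, and the visible fingertip sits about 11 mm short of the nominal TCP. I'll creep forward at this height and use force and picture to see where contact comes.

Request:
jog_arm:
  moves:
    - [1, 0.001, 0, 0.001, 0, 0, 0]
    - [1, 0.002, 0, 0.002, 0, 0, 0]
    - [1, 0.003, 0, 0.003, 0, 0, 0]
    - [1, 0.004, 0, 0.0045, 0, 0, 0]
    - [1, 0.005, 0, 0.006, 0, 0, 0]
    - [1, 0.006, 0, 0.007, 0, 0, 0]
    - [1, 0.007, 0, 0.008, 0, 0, 0]
    - [1, 0.0075, 0, 0.009, 0, 0, 0]
    - [1, 0.0077, 0, 0.0092, 0, 0, 0]
    - [1, 0.0077, 0, 0.0092, 0, 0, 0]

```text
time_s: 14.03
tcp_pos: [0.5475, 0.034, 0.0645]
ee_rot: [[0.64, 0.097, 0.762], [0.062, -0.995, 0.075], [0.766, -0.0, -0.643]]
wrist_force: [0.1, 0.9, -0.4]
gripper_width: 0.007
```

```bash
python3 tz.py 6
```

```text
tcp at [264. 275.] [-0.0062 -0.0446  0.0645] F [-0.1 -0.1  0. ]
{-20: [np.float64(243.0), np.float64(420.0)], -10: [np.float64(212.0), np.float64(389.0)], 0: [np.float64(182.0), np.float64(359.0)], 10: [np.float64(152.0), np.float64(328.0)], 20: [np.float64(122.0), np.float64(298.0)], 30: [np.float64(92.0), np.float64(268.0)], 40: [np.float64(62.0), np.float64(238.0)], 50: [np.float64(32.0), np.float64(208.0)], 60: [np.float64(2.0), np.float64(178.0)], 70: [np.float64(-28.0), np.float64(148.0)]}
```

View pics/tz6.png

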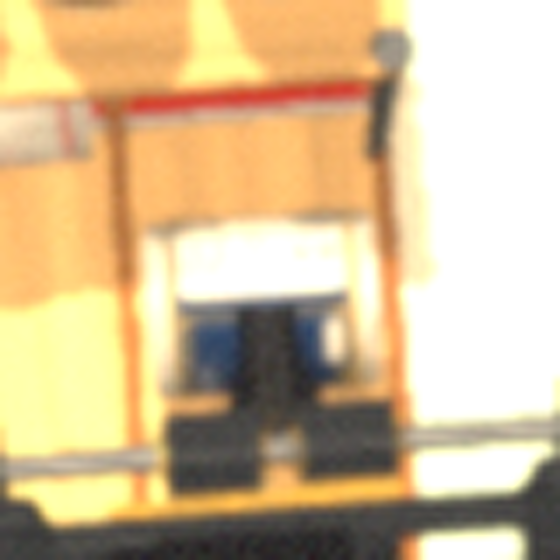

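Tip and TCP keep the same 11 mm gap and the tin still hasn't moved, so the real tips end about 14 mm short along the tool. I'll go down until contact.

Request:
jog_arm:
  moves:
    - [1, -0.001, 0, 0.0005, 0, 0, 0]
    - [1, -0.0015, 0, 0.001, 0, 0, 0]
    - [1, -0.002, 0, 0.0015, 0, 0, 0]
    - [1, -0.0025, 0, 0.002, 0, 0, 0]
    - [1, -0.003, 0, 0.0025, 0, 0, 0]
    - [1, -0.0035, 0, 0.003, 0, 0, 0]
    - [1, -0.004, 0, 0.0034, 0, 0, 0]
    - [1, -0.004, 0, 0.0034, 0, 0, 0]
    - [1, -0.004, 0, 0.0034, 0, 0, 0]
    - [1, -0.004, 0, 0.0034, 0, 0, 0]

```text
time_s: 14.92
tcp_pos: [0.5475, 0.034, 0.0593]
ee_rot: [[0.64, 0.097, 0.762], [0.062, -0.995, 0.075], [0.766, -0.0, -0.643]]
wrist_force: [-0.9, 0.3, 0.4]
gripper_width: 0.003
```

```bash
python3 plan.py 50 -.006 -.044 .055
```

```text
t 14.92 rack tcp [-0.0061 -0.0446  0.0593] F [-0.88  0.33  0.35] w 0.0 j [ -19.   17.  -43. -131.  -25. -120.]
lean 49.99 Fabs  1.0
(-0.006, -0.044, 0.055) -> [-0.0032 -0.0006  0.0029] [ 0.  0. -0.]
```

```bash
python3 tz.py 7
```

```text
tcp at [264. 278.] [-0.0061 -0.0446  0.0593] F [ 0.1  0.4 -0.1]
{-20: [np.float64(243.0), np.float64(420.0)], -10: [np.float64(212.0), np.float64(389.0)], 0: [np.float64(182.0), np.float64(359.0)], 10: [np.float64(152.0), np.float64(328.0)], 20: [np.float64(122.0), np.float64(298.0)], 30: [np.float64(92.0), np.float64(268.0)], 40: [np.float64(62.0), np.float64(238.0)], 50: [np.float64(32.0), np.float64(208.0)], 60: [np.float64(2.0), np.float64(178.0)], 70: [np.float64(-28.0), np.float64(148.0)]}
```

View pics/tz7.png

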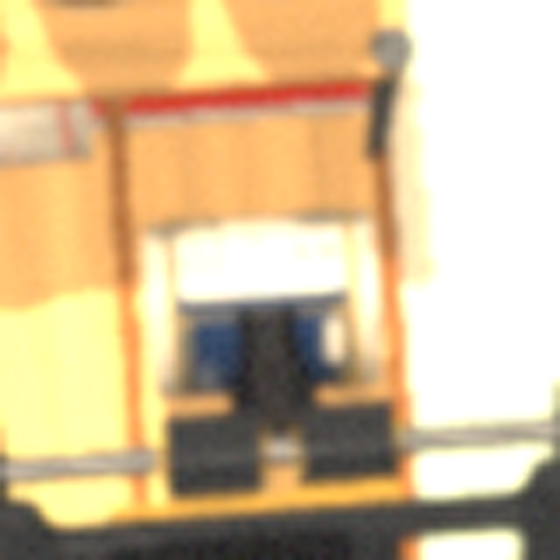

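Request:
jog_arm:
  moves:
    - [1, -0.001, 0, 0.0005, 0, 0, 0]
    - [1, -0.0015, 0, 0.001, 0, 0, 0]
    - [1, -0.002, 0, 0.0015, 0, 0, 0]
    - [1, -0.0025, 0, 0.002, 0, 0, 0]
    - [1, -0.003, 0, 0.0025, 0, 0, 0]
    - [1, -0.0035, 0, 0.003, 0, 0, 0]
    - [1, -0.004, 0, 0.0034, 0, 0, 0]
    - [1, -0.004, 0, 0.0034, 0, 0, 0]
    - [1, -0.004, 0, 0.0034, 0, 0, 0]
    - [1, -0.004, 0, 0.0034, 0, 0, 0]

```text
time_s: 15.8
tcp_pos: [0.5476, 0.034, 0.0541]
ee_rot: [[0.64, 0.097, 0.762], [0.062, -0.995, 0.074], [0.766, -0.0, -0.643]]
wrist_force: [0.3, 0.0, 0.3]
gripper_width: 0.007
```

```bash
python3 plan.py 50 -.006 -.044 .052;python3 tz.py 8
```

```text
t 15.8 rack tcp [-0.0061 -0.0446  0.0541] F [0.33 0.02 0.35] w 0.01 j [ -20.   18.  -44. -133.  -27. -117.]
lean 49.99 Fabs  0.48
(-0.006, -0.044, 0.052) -> [-0.0015 -0.0006  0.0014] [ 0.  0. -0.]
tcp at [264. 280.] [-0.0061 -0.0446  0.0541] F [-0.6 -0.4  0.3]
{-20: [np.float64(243.0), np.float64(420.0)], -10: [np.float64(212.0), np.float64(389.0)], 0: [np.float64(182.0), np.float64(359.0)], 10: [np.float64(152.0), np.float64(328.0)], 20: [np.float64(122.0), np.float64(298.0)], 30: [np.float64(92.0), np.float64(268.0)], 40: [np.float64(62.0), np.float64(238.0)], 50: [np.float64(32.0), np.float64(208.0)], 60: [np.float64(2.0), np.float64(178.0)], 70: [np.float64(-28.0), np.float64(148.0)]}
```

View pics/tz8.png

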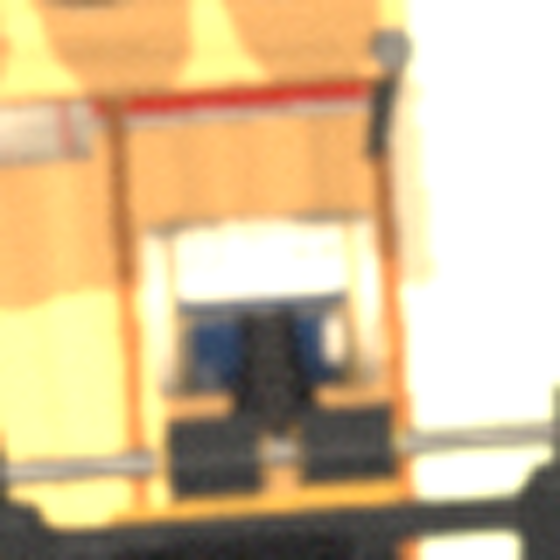

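```bash
python3 - <<'E'
from station import *
import cv2,numpy as np
c=capture("scene");np.savez("scene8.npz",**c);im=c["frame"][210:310,240:370,::-1].astype(float)*1.8
cv2.imwrite("pics/s8.png",cv2.resize(np.clip(im,0,255).astype(np.uint8),None,fx=6,fy=6,interpolation=cv2.INTER_CUBIC))
E
```

```text
(no output)
```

View pics/s8.png

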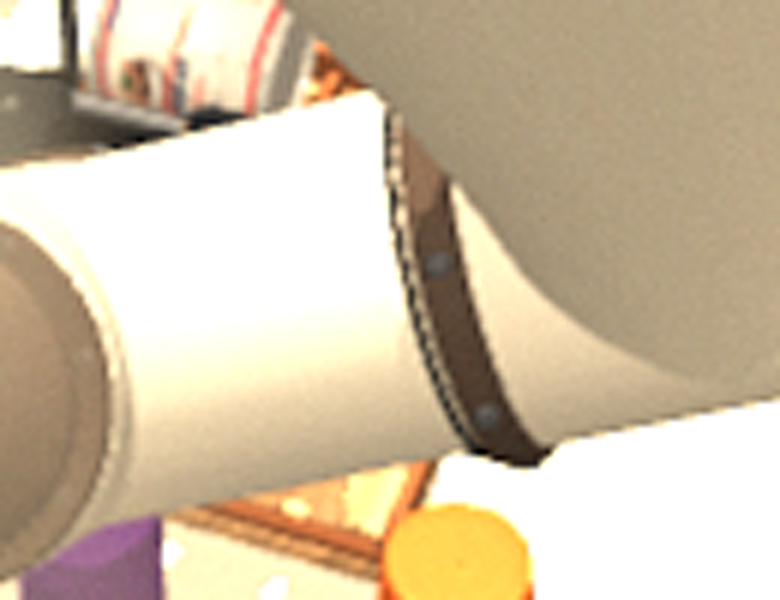

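Request:
jog_arm:
  moves:
    - [1, -0.001, 0, 0.0005, 0, 0, 0]
    - [1, -0.0015, 0, 0.001, 0, 0, 0]
    - [1, -0.002, 0, 0.0015, 0, 0, 0]
    - [1, -0.0025, 0, 0.002, 0, 0, 0]
    - [1, -0.003, 0, 0.0025, 0, 0, 0]
    - [1, -0.0035, 0, 0.003, 0, 0, 0]
    - [1, -0.004, 0, 0.0034, 0, 0, 0]
    - [1, -0.004, 0, 0.0034, 0, 0, 0]
    - [1, -0.004, 0, 0.0034, 0, 0, 0]
    - [1, -0.004, 0, 0.0034, 0, 0, 0]

```text
time_s: 16.73
tcp_pos: [0.5476, 0.034, 0.0488]
ee_rot: [[0.64, 0.097, 0.762], [0.062, -0.995, 0.074], [0.766, -0.0, -0.643]]
wrist_force: [0.9, 0.3, 0.4]
gripper_width: 0.001
```

```bash
python3 plan.py 50 -.006 -.044 .052;python3 tz.py 9; python3 - <<'E'
from clr import *
from station import *
print(clear(sense()["joints"]))
E
```

```text
t 16.73 rack tcp [-0.0061 -0.0446  0.0488] F [0.9  0.32 0.41] w 0.0 j [ -21.   19.  -45. -134.  -28. -114.]
lean 49.99 Fabs  1.04
(-0.006, -0.044, 0.052) -> [ 0.0025 -0.0006 -0.002 ] [ 0.     0.    -0.001]
tcp at [264. 283.] [-0.006  -0.0446  0.0488] F [ 0.5  0.2 -0. ]
{-20: [np.float64(243.0), np.float64(420.0)], -10: [np.float64(212.0), np.float64(389.0)], 0: [np.float64(182.0), np.float64(359.0)], 10: [np.float64(152.0), np.float64(328.0)], 20: [np.float64(122.0), np.float64(298.0)], 30: [np.float64(92.0), np.float64(268.0)], 40: [np.float64(62.0), np.float64(238.0)], 50: [np.float64(32.0), np.float64(208.0)], 60: [np.float64(2.0), np.float64(178.0)], 70: [np.float64(-28.0), np.float64(148.0)]}
{'pur': np.float64(0.019075139540048858), 'ora': np.float64(0.010525632698644184), 'jar': np.float64(0.09713477117854974), 'shelf': np.float64(0.07258062530940353), 'post': np.float64(0.04538798650547978), 'tin': np.float64(-0.025863776305122717), 'tin2': np.float64(0.05561075429041918), 'lamp': np.float64(0.07354697254813716), 'floor': np.float64(0.041533056103061045)}
```

View pics/tz9.png

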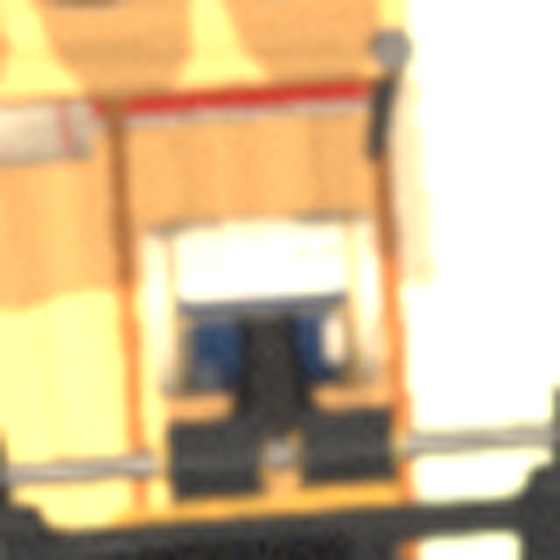

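Still no contact, although the nominal TCP should be inside the tin by now. I'll check for a frame error by projecting known rack features into the wrist camera.

```bash
python3 - <<'E'
from station import *
from h import *
import cv2
c=capture("wrist");np.savez("wrist9.npz",**c);im=c["frame"][:,:,::-1].copy();w=Cam(c)
pts={"FL":(.043,.086,.146),"FR":(.043,-.086,.146),"stripe_r":(.07,-.085,.01),"stripe_l":(.07,-.003,.01),"tinback":(.0167,-.044,.0387),"tinTop":(-.012,-.044,.0674),"shelfedge":(.036,-.044,.135),"lipRR":(.11,-.091,.019)}
for k,q in pts.items():
    u,v=w.proj(W(q));print(k,u.round(1),v.round(1));cv2.drawMarker(im,(int(u),int(v)),(255,0,255),0,10,1)
cv2.imwrite("pics/w9.png",im)
s=sense();print((s["ee_rot"].T@(w.T[:3,3]-s["tcp_pos"])).round(4));print((s["ee_rot"].T@w.T[:3,:3]).round(3))
print("tcp in wrist",w.proj(s["tcp_pos"]))
E
```

```text
FL -9.1 42.1
FR 368.7 42.5
stripe_r 327.1 190.1
stripe_l 228.8 190.0
tinback 277.5 223.3
tinTop 277.0 236.8
shelfedge 276.6 73.5
lipRR 331.4 148.7
[ 0.0668  0.0009 -0.1917]
[[ 0.001 -0.969 -0.247]
 [ 1.     0.001  0.001]
 [-0.    -0.247  0.969]]
tcp in wrist [278.27752866 244.73584249]
```

View pics/w9.png

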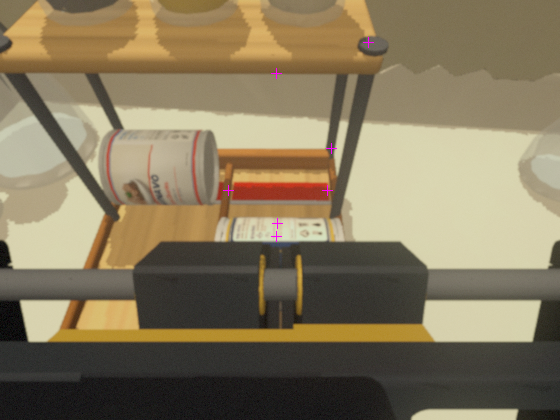

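```bash
python3 - <<'E'
import numpy as np,cv2
im=np.load("wrist9.npz")["frame"][200:350,200:360,::-1].astype(float)*2.5
cv2.imwrite("pics/w9z.png",cv2.resize(np.clip(im,0,255).astype(np.uint8),None,fx=4,fy=4,interpolation=cv2.INTER_CUBIC))
from h import *
w=Cam("wrist9.npz")
# project points along tool axis
R=w.T[:3,:3];
import json
from station import *
s=sense()
for d in(0,.01,.02,.03,.05,.07):
    for h in(0,.0095,-.0095):print(d,h,w.proj(s["tcp_pos"]+s["ee_rot"]@np.array([h,0,-d])).round(0),end=" ")
    print()
E
```

```text
0 0 [278. 245.] 0 0.0095 [278. 230.] 0 -0.0095 [278. 259.] 
0.01 0 [278. 250.] 0.01 0.0095 [278. 235.] 0.01 -0.0095 [278. 266.] 
0.02 0 [278. 257.] 0.02 0.0095 [278. 240.] 0.02 -0.0095 [278. 273.] 
0.03 0 [278. 264.] 0.03 0.0095 [278. 247.] 0.03 -0.0095 [278. 281.] 
0.05 0 [278. 281.] 0.05 0.0095 [278. 261.] 0.05 -0.0095 [278. 299.] 
0.07 0 [277. 302.] 0.07 0.0095 [277. 280.] 0.07 -0.0095 [277. 323.]
```

View pics/w9z.png

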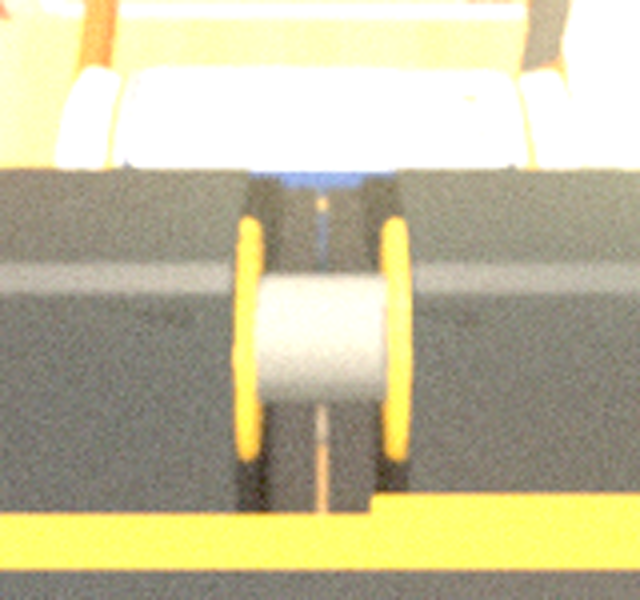

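```bash
python3 - <<'E'
from h import *
from station import *
t=Cam("top9.npz");w=Cam("wrist9.npz");s=sense()
for tv in(193.5,194.9,196):
  for wv in(245.5,247.5):
    p,e=tri(t.ray(293,tv),w.ray(279.7,wv));print(tv,wv,rk(p).round(4),e.round(4),"tool",(s["ee_rot"].T@(p-s["tcp_pos"])).round(4))
# tin position by wrist+top : back silhouette / label edges
im=np.load("top9.npz")["frame"];print(im[176:212,287].tolist())
E
```

```text
193.5 245.5 [-0.0169 -0.0454  0.0663] 0.0002 tool [ 0.0064  0.0008 -0.0195]
193.5 247.5 [-0.0164 -0.0454  0.0633] 0.0001 tool [ 0.0044  0.0008 -0.0172]
194.9 245.5 [-0.0212 -0.0452  0.0735] 0.0005 tool [ 0.0091  0.0006 -0.0275]
194.9 247.5 [-0.0207 -0.0453  0.0707] 0.0005 tool [ 0.0073  0.0006 -0.0253]
196 245.5 [-0.0245 -0.0451  0.0791] 0.0008 tool [ 0.0113  0.0005 -0.0336]
196 247.5 [-0.0241 -0.0451  0.0764] 0.0008 tool [ 0.0095  0.0005 -0.0315]
[[147, 108, 64], [147, 108, 65], [147, 108, 65], [147, 108, 63], [141, 107, 68], [140, 116, 86], [157, 139, 109], [169, 153, 122], [186, 172, 134], [193, 181, 141], [195, 182, 141], [193, 180, 140], [193, 183, 143], [194, 187, 149], [191, 184, 149], [177, 167, 138], [137, 130, 114], [83, 82, 82], [67, 67, 66], [64, 63, 63], [47, 52, 60], [35, 44, 61], [28, 40, 57], [30, 41, 54], [31, 40, 54], [30, 39, 52], [29, 36, 47], [31, 35, 45], [30, 33, 38], [44, 38, 38], [76, 59, 43], [99, 74, 45], [96, 71, 44], [73, 56, 41], [49, 43, 41], [42, 40, 39]]
```

Taken together, the top and wrist rays put the visible finger end about 25 mm behind the nominal TCP. Its face should therefore be just touching the tin about 43° behind its top. I'll now start a rolling stroke that moves forward and slightly up.

Request:
jog_arm:
  moves:
    - [1, 0.0021, 0, 0.002, 0, 0, 0]
    - [1, 0.0045, 0, 0.0038, 0, 0, 0]
    - [1, 0.007, 0, 0.0056, 0, 0, 0]
    - [1, 0.0094, 0, 0.0074, 0, 0, 0]
    - [1, 0.012, 0, 0.0092, 0, 0, 0]
    - [1, 0.0146, 0, 0.0111, 0, 0, 0]
    - [1, 0.017, 0, 0.0132, 0, 0, 0]
    - [1, 0.0194, 0, 0.0153, 0, 0, 0]
    - [1, 0.0194, 0, 0.0153, 0, 0, 0]
    - [1, 0.0194, 0, 0.0153, 0, 0, 0]

```text
time_s: 17.67
tcp_pos: [0.5719, 0.0364, 0.0539]
ee_rot: [[0.64, 0.097, 0.762], [0.063, -0.995, 0.075], [0.766, -0.0, -0.643]]
wrist_force: [-0.4, -0.4, 0.9]
gripper_width: 0.004
```

```bash
python3 tz.py 10
```

```text
tcp at [258. 206.] [ 0.0182 -0.0446  0.0539] F [ 0.8 -0.6  1.5]
{-20: [np.float64(243.0), np.float64(420.0)], -10: [np.float64(212.0), np.float64(389.0)], 0: [np.float64(182.0), np.float64(359.0)], 10: [np.float64(152.0), np.float64(328.0)], 20: [np.float64(122.0), np.float64(298.0)], 30: [np.float64(92.0), np.float64(268.0)], 40: [np.float64(62.0), np.float64(238.0)], 50: [np.float64(32.0), np.float64(208.0)], 60: [np.float64(2.0), np.float64(178.0)], 70: [np.float64(-28.0), np.float64(148.0)]}
```

View pics/tz10.png

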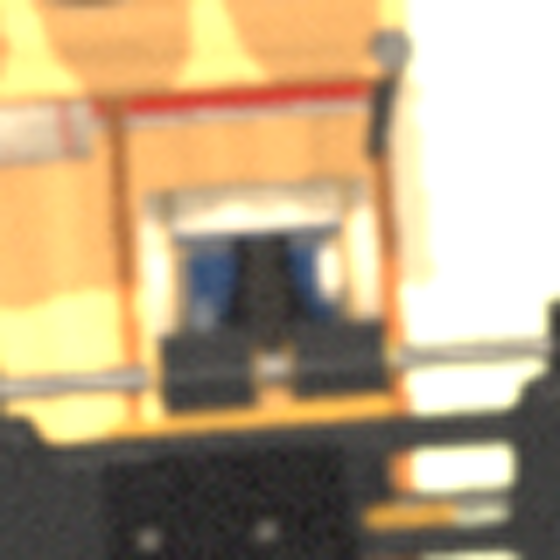

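The tin rolled: its far edge moved from row 215 to about 180, so its centre is near rack x = 0, as the rolling model predicted, with about 1 N on the wrist. I'll finish the stroke over the top.

Request:
jog_arm:
  moves:
    - [1, 0.0022, 0, 0.0021, 0, 0, 0]
    - [1, 0.0043, 0, 0.0042, 0, 0, 0]
    - [1, 0.0064, 0, 0.0064, 0, 0, 0]
    - [1, 0.0084, 0, 0.0086, 0, 0, 0]
    - [1, 0.0103, 0, 0.0109, 0, 0, 0]
    - [1, 0.0123, 0, 0.0132, 0, 0, 0]
    - [1, 0.0141, 0, 0.0156, 0, 0, 0]
    - [1, 0.0159, 0, 0.018, 0, 0, 0]
    - [1, 0.0159, 0, 0.018, 0, 0, 0]
    - [1, 0.0159, 0, 0.018, 0, 0, 0]

```text
time_s: 18.55
tcp_pos: [0.5968, 0.0388, 0.0554]
ee_rot: [[0.638, 0.097, 0.764], [0.062, -0.995, 0.075], [0.768, -0.0, -0.641]]
wrist_force: [0.6, -1.5, 5.4]
gripper_width: 0.005
```

```bash
python3 tz.py 11
```

```text
tcp at [252. 128.] [ 0.0432 -0.0447  0.0554] F [ 1.  -1.2  5.9]
{-20: [np.float64(243.0), np.float64(420.0)], -10: [np.float64(212.0), np.float64(389.0)], 0: [np.float64(182.0), np.float64(359.0)], 10: [np.float64(152.0), np.float64(328.0)], 20: [np.float64(122.0), np.float64(298.0)], 30: [np.float64(92.0), np.float64(268.0)], 40: [np.float64(62.0), np.float64(238.0)], 50: [np.float64(32.0), np.float64(208.0)], 60: [np.float64(2.0), np.float64(178.0)], 70: [np.float64(-28.0), np.float64(148.0)]}
```

View pics/tz11.png

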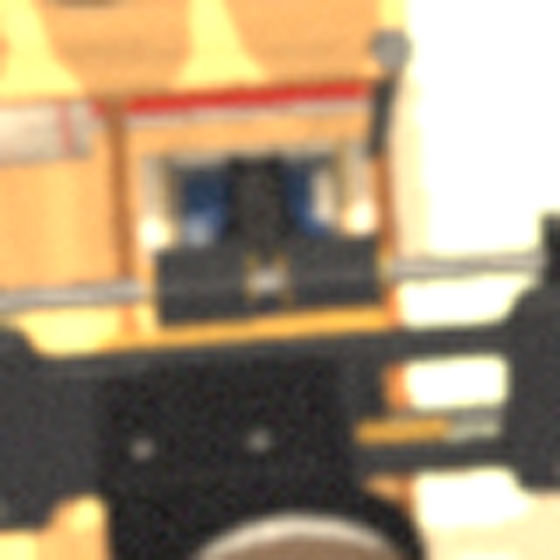

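The tin's centre is now near rack x = 11.5 mm (far edge at row 147), with 6 N of press. I'll lift, go back, and set up the second stroke.

Request:
jog_arm:
  moves:
    - [1, 0.0046, 0, -0.0038, 0, 0, 0]
    - [1, 0.0066, 0, -0.0108, 0, 0, 0]
    - [1, 0.0015, 0, -0.0169, 0, 0, 0]
    - [1, -0.0036, 0, -0.023, 0, 0, 0]
    - [1, -0.0081, 0, -0.0284, 0, 0, 0]
    - [1, -0.0112, 0, -0.0258, 0, 0, 0]
    - [1, -0.015, 0, -0.0226, 0, 0, 0]
    - [1, -0.0188, 0, -0.0194, 0, 0, 0]
    - [1, -0.0219, 0, -0.0169, 0, 0, 0]
    - [1, -0.0222, 0, -0.0166, 0, 0, 0]

```text
time_s: 19.43
tcp_pos: [0.5665, 0.0357, 0.0458]
ee_rot: [[0.644, 0.095, 0.759], [0.06, -0.995, 0.074], [0.763, -0.002, -0.647]]
wrist_force: [-0.5, -0.1, 0.5]
gripper_width: 0.005
```

```bash
python3 tz.py 12
```

```text
tcp at [259. 225.] [ 0.0133 -0.0448  0.0463] F [-0.1  0.7  0.3]
{-20: [np.float64(243.0), np.float64(420.0)], -10: [np.float64(212.0), np.float64(389.0)], 0: [np.float64(182.0), np.float64(359.0)], 10: [np.float64(152.0), np.float64(328.0)], 20: [np.float64(122.0), np.float64(298.0)], 30: [np.float64(92.0), np.float64(268.0)], 40: [np.float64(62.0), np.float64(238.0)], 50: [np.float64(32.0), np.float64(208.0)], 60: [np.float64(2.0), np.float64(178.0)], 70: [np.float64(-28.0), np.float64(148.0)]}
```

View pics/tz12.png

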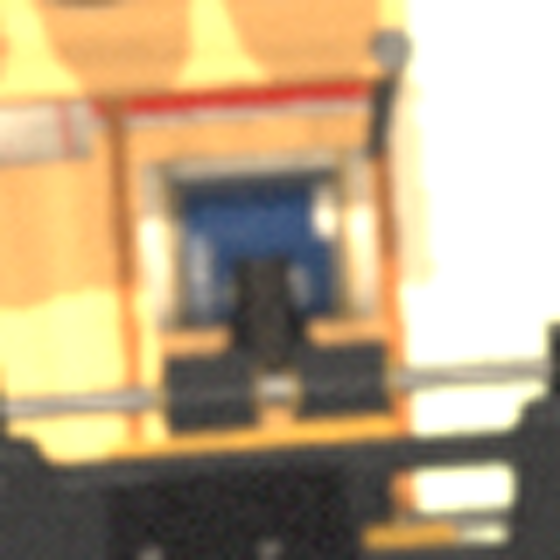

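```bash
python3 - <<'E'
from station import *
from h import *
for i in range(2):
    capture("top");print(rk(sense()["tcp_pos"]).round(4),sense()["wrist_force"].round(1))
E
```

```text
[ 0.0139 -0.0448  0.047 ] [ 0.1 -0.1  0.1]
[ 0.0144 -0.0448  0.0475] [ 0.5  0.1 -0.3]
```

Request:
jog_arm:
  moves:
    - [1, -0.0006, 0, 0.0012, 0, 0, 0]
    - [1, 0.0029, 0, 0.0034, 0, 0, 0]
    - [1, 0.0069, 0, 0.006, 0, 0, 0]
    - [1, 0.0108, 0, 0.0085, 0, 0, 0]
    - [1, 0.015, 0, 0.0116, 0, 0, 0]
    - [1, 0.0188, 0, 0.0149, 0, 0, 0]
    - [1, 0.0227, 0, 0.0187, 0, 0, 0]
    - [1, 0.0267, 0, 0.0226, 0, 0, 0]
    - [1, 0.03, 0, 0.0264, 0, 0, 0]
    - [1, 0.0326, 0, 0.0294, 0, 0, 0]

```text
time_s: 20.42
tcp_pos: [0.6139, 0.0405, 0.0555]
ee_rot: [[0.637, 0.098, 0.765], [0.062, -0.995, 0.075], [0.768, -0.0, -0.64]]
wrist_force: [-0.2, 0.3, 4.7]
gripper_width: 0.007
```

```bash
python3 tz.py 13; python3 plan.py 50
```

```text
tcp at [247.  73.] [ 0.0612 -0.0447  0.0557] F [ 0.5 -0.3  3.7]
{-20: [np.float64(243.0), np.float64(420.0)], -10: [np.float64(212.0), np.float64(389.0)], 0: [np.float64(182.0), np.float64(359.0)], 10: [np.float64(152.0), np.float64(328.0)], 20: [np.float64(122.0), np.float64(298.0)], 30: [np.float64(92.0), np.float64(268.0)], 40: [np.float64(62.0), np.float64(238.0)], 50: [np.float64(32.0), np.float64(208.0)], 60: [np.float64(2.0), np.float64(178.0)], 70: [np.float64(-28.0), np.float64(148.0)]}
t 20.47 rack tcp [ 0.0612 -0.0447  0.0557] F [ 0.46 -0.27  3.67] w 0.01 j [ -15.   21.  -35. -132.  -21. -123.]
lean 50.23 Fabs  3.71
```

View pics/tz13.png

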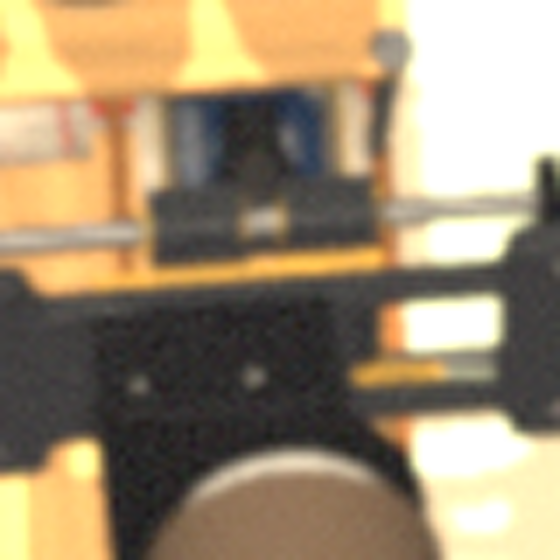

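Request:
jog_arm:
  moves:
    - [1, 0.001, 0, -0.006, 0, 0, 0]
    - [1, 0.0, 0, -0.013, 0, 0, 0]
    - [1, -0.002, 0, -0.019, 0, 0, 0]
    - [1, -0.006, 0, -0.023, 0, 0, 0]
    - [1, -0.009, 0, -0.0231, 0, 0, 0]
    - [1, -0.013, 0, -0.02, 0, 0, 0]
    - [1, -0.017, 0, -0.0165, 0, 0, 0]
    - [1, -0.0205, 0, -0.0135, 0, 0, 0]
    - [1, -0.0205, 0, -0.0135, 0, 0, 0]
    - [1, -0.0205, 0, -0.0135, 0, 0, 0]

```text
time_s: 21.3
tcp_pos: [0.5914, 0.0382, 0.0508]
ee_rot: [[0.632, 0.097, 0.769], [0.061, -0.995, 0.076], [0.773, -0.001, -0.635]]
wrist_force: [-3.5, 0.6, 13.7]
gripper_width: 0.007
```

```bash
python3 tz.py 14; python3 plan.py 50; python3 - <<'E'
from station import *
import cv2
c=capture("wrist");cv2.imwrite("pics/w14.png",c["frame"][:,:,::-1])
E
```

```text
tcp at [253. 148.] [ 0.0379 -0.0447  0.0509] F [-4.   0.7 13.1]
{-20: [np.float64(243.0), np.float64(420.0)], -10: [np.float64(212.0), np.float64(389.0)], 0: [np.float64(182.0), np.float64(359.0)], 10: [np.float64(152.0), np.float64(328.0)], 20: [np.float64(122.0), np.float64(298.0)], 30: [np.float64(92.0), np.float64(268.0)], 40: [np.float64(62.0), np.float64(238.0)], 50: [np.float64(32.0), np.float64(208.0)], 60: [np.float64(2.0), np.float64(178.0)], 70: [np.float64(-28.0), np.float64(148.0)]}
t 21.35 rack tcp [ 0.0379 -0.0447  0.0509] F [-3.97  0.74 13.12] w 0.0 j [ -18.   21.  -39. -135.  -26. -117.]
lean 50.59 Fabs  13.73
```

View pics/tz14.png

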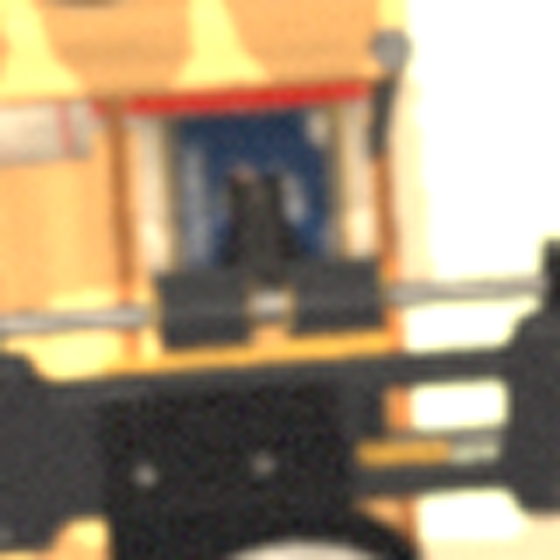

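View pics/w14.png

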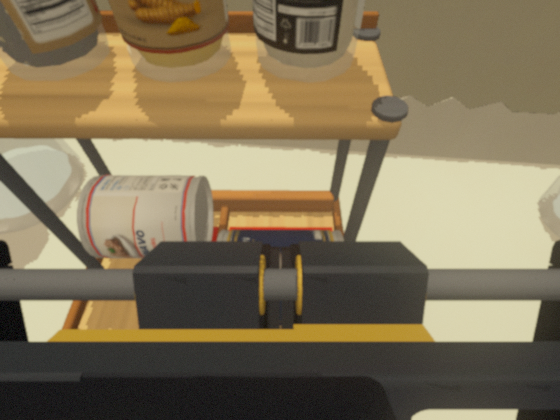

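The tip is already pressing at 13 N and the tin sits near x = 25 mm, so it rolled back slightly or came up short. I'll ease the press and roll on from here, stopping short of the shelf.

Request:
jog_arm:
  moves:
    - [1, 0.0018, 0, -0.0002, 0, 0, 0]
    - [1, 0.004, 0, 0.0012, 0, 0, 0]
    - [1, 0.0061, 0, 0.0027, 0, 0, 0]
    - [1, 0.0083, 0, 0.0042, 0, 0, 0]
    - [1, 0.0103, 0, 0.0058, 0, 0, 0]
    - [1, 0.0124, 0, 0.0073, 0, 0, 0]
    - [1, 0.0144, 0, 0.0089, 0, 0, 0]
    - [1, 0.0163, 0, 0.0105, 0, 0, 0]
    - [1, 0.0183, 0, 0.0122, 0, 0, 0]
    - [1, 0.0201, 0, 0.0139, 0, 0, 0]

```text
time_s: 22.23
tcp_pos: [0.6128, 0.0402, 0.0545]
ee_rot: [[0.638, 0.097, 0.764], [0.062, -0.995, 0.075], [0.767, -0.001, -0.641]]
wrist_force: [-0.7, 0.6, 4.2]
gripper_width: 0.009
```

```bash
python3 tz.py 15; python3 plan.py 50; python3 - <<'E'
from clr import *
from station import *
print(clear(sense()["joints"],.036))
E
```

```text
tcp at [248.  78.] [ 0.0599 -0.0449  0.0546] F [-0.1  0.6  4. ]
{-20: [np.float64(243.0), np.float64(420.0)], -10: [np.float64(212.0), np.float64(389.0)], 0: [np.float64(182.0), np.float64(359.0)], 10: [np.float64(152.0), np.float64(328.0)], 20: [np.float64(122.0), np.float64(298.0)], 30: [np.float64(92.0), np.float64(268.0)], 40: [np.float64(62.0), np.float64(238.0)], 50: [np.float64(32.0), np.float64(208.0)], 60: [np.float64(2.0), np.float64(178.0)], 70: [np.float64(-28.0), np.float64(148.0)]}
t 22.28 rack tcp [ 0.0599 -0.0449  0.0546] F [-0.14  0.64  4.04] w 0.0 j [ -15.   21.  -35. -132.  -21. -123.]
lean 50.13 Fabs  4.1
{'pur': np.float64(0.05108568131566856), 'ora': np.float64(0.052965523042428554), 'jar': np.float64(0.03323820364103428), 'shelf': np.float64(0.008845387870966673), 'post': np.float64(0.008175376296851139), 'tin': np.float64(-0.013736292848234737), 'tin2': np.float64(0.037849827365518666), 'lamp': np.float64(0.052641892866161694), 'floor': np.float64(0.047253448113327615)}
```

View pics/tz15.png

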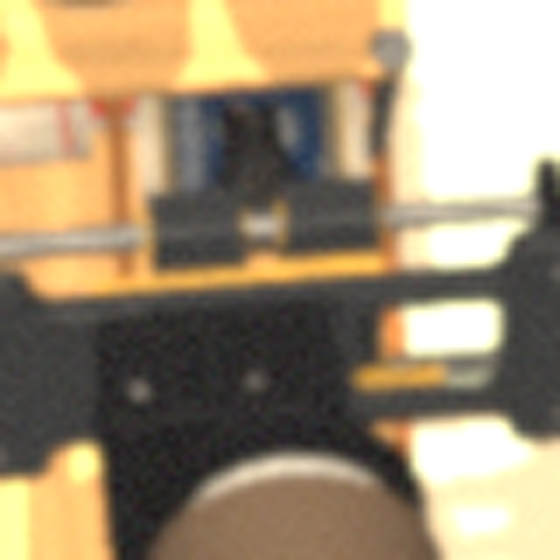

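Request:
jog_arm:
  moves:
    - [1, 0.001, 0, -0.008, 0, 0, 0]
    - [1, 0.0, 0, -0.016, 0, 0, 0]
    - [1, -0.003, 0, -0.024, 0, 0, 0]
    - [1, -0.008, 0, -0.029, 0, 0, 0]
    - [1, -0.013, 0, -0.03, 0, 0, 0]
    - [1, -0.015, 0, -0.03, 0, 0, 0]
    - [1, -0.015, 0, -0.03, 0, 0, 0]
    - [1, -0.015, 0, -0.03, 0, 0, 0]
    - [1, -0.015, 0, -0.03, 0, 0, 0]
    - [1, -0.015, 0, -0.03, 0, 0, 0]

```text
time_s: 23.12
tcp_pos: [0.5799, 0.037, 0.0614]
ee_rot: [[0.64, 0.097, 0.762], [0.062, -0.995, 0.074], [0.766, -0.0, -0.643]]
wrist_force: [0.4, -0.3, 0.7]
gripper_width: 0.005
```

```bash
python3 tz.py 16; python3 plan.py 50
```

```text
tcp at [256. 176.] [ 0.0263 -0.0447  0.0615] F [-0.  -0.5  0.3]
{-20: [np.float64(243.0), np.float64(420.0)], -10: [np.float64(212.0), np.float64(389.0)], 0: [np.float64(182.0), np.float64(359.0)], 10: [np.float64(152.0), np.float64(328.0)], 20: [np.float64(122.0), np.float64(298.0)], 30: [np.float64(92.0), np.float64(268.0)], 40: [np.float64(62.0), np.float64(238.0)], 50: [np.float64(32.0), np.float64(208.0)], 60: [np.float64(2.0), np.float64(178.0)], 70: [np.float64(-28.0), np.float64(148.0)]}
t 23.17 rack tcp [ 0.0263 -0.0447  0.0615] F [-0.03 -0.52  0.34] w 0.01 j [ -16.   18.  -38. -130.  -22. -124.]
lean 50.0 Fabs  0.62
```

View pics/tz16.png

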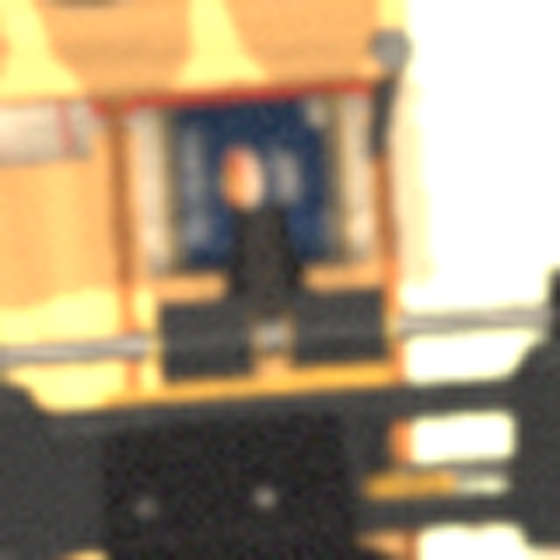

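The tin's near edge is at row 275, so its centre is at x ≈ 28. Retreating with the tip on the top dragged it back. I'll use the 19 mm flat finger face instead, starting lower behind the tin and moving along 1.64 : 0.77 so contact stays 50° behind the top. Withdrawing along the tool then won't drag the tin. First I'll check reach and clearance.

```bash
python3 - <<'E'
from clr import *
from station import *
q=sense()["joints"]
for x,z in((.014,.055),(.014,.033),(.019,.033),(.050,.048),(.038,.033),(.0694,.048)):
    q,c=ik(W((x,-.044,z)),Rt(50),q);d=clear(q,.047);print(x,z,q.round(0),round(c,5),{k:round(float(v),3) for k,v in d.items()})
E
python3 plan.py 50 .014 -.044 .055 .013 -.044 .032 .017 -.044 .032
```

```text
0.014 0.055 [ -18.   19.  -41. -133.  -25. -119.] 0.0 {'pur': 0.037, 'ora': 0.024, 'jar': 0.076, 'shelf': 0.052, 'post': 0.03, 'tin': -0.002, 'tin2': 0.042, 'lamp': 0.064, 'floor': 0.048}
0.014 0.033 [ -21.   23.  -44. -139.  -31. -109.] 0.0 {'pur': 0.021, 'ora': 0.01, 'jar': 0.084, 'shelf': 0.059, 'post': 0.03, 'tin': -0.002, 'tin2': 0.042, 'lamp': 0.077, 'floor': 0.026}
0.019 0.033 [ -20.   23.  -44. -139.  -31. -109.] 0.0 {'pur': 0.024, 'ora': 0.011, 'jar': 0.079, 'shelf': 0.054, 'post': 0.027, 'tin': -0.007, 'tin2': 0.04, 'lamp': 0.076, 'floor': 0.026}
0.05 0.048 [ -16.   22.  -37. -134.  -24. -119.] 0.0 {'pur': 0.041, 'ora': 0.043, 'jar': 0.045, 'shelf': 0.02, 'post': 0.018, 'tin': -0.026, 'tin2': 0.037, 'lamp': 0.059, 'floor': 0.041}
0.038 0.033 [ -19.   24.  -41. -139.  -29. -111.] 0.0 {'pur': 0.024, 'ora': 0.024, 'jar': 0.063, 'shelf': 0.039, 'post': 0.022, 'tin': -0.026, 'tin2': 0.037, 'lamp': 0.071, 'floor': 0.026}
0.0694 0.048 [ -15.   23.  -34. -134.  -22. -121.] 0.0 {'pur': 0.052, 'ora': 0.055, 'jar': 0.03, 'shelf': 0.011, 'post': 0.0, 'tin': -0.02, 'tin2': 0.036, 'lamp': 0.056, 'floor': 0.041}
t 23.17 rack tcp [ 0.0263 -0.0447  0.0615] F [-0.03 -0.52  0.34] w 0.01 j [ -16.   18.  -38. -130.  -22. -124.]
lean 50.0 Fabs  0.62
(0.014, -0.044, 0.055) -> [-0.0129 -0.0007 -0.0053] [ 0.  0. -0.]
(0.013, -0.044, 0.032) -> [-0.0311 -0.0007  0.0087] [ 0.  0. -0.]
(0.017, -0.044, 0.032) -> [-0.0286 -0.0007  0.0118] [ 0.  0. -0.]
```

Request:
jog_arm:
  moves:
    - [1, -0.0073, 0, -0.0056, 0, 0, 0]
    - [1, -0.0166, 0, -0.0096, 0, 0, 0]
    - [1, -0.0223, 0, -0.0048, 0, 0, 0]
    - [1, -0.0277, 0, -0.0003, 0, 0, 0]
    - [1, -0.0326, 0, 0.0039, 0, 0, 0]
    - [1, -0.0326, 0, 0.0039, 0, 0, 0]
    - [1, -0.031, 0, 0.009, 0, 0, 0]
    - [1, -0.031, 0, 0.009, 0, 0, 0]
    - [1, -0.031, 0, 0.009, 0, 0, 0]
    - [1, -0.031, 0, 0.009, 0, 0, 0]

```text
time_s: 24.0
tcp_pos: [0.567, 0.036, 0.0324]
ee_rot: [[0.639, 0.098, 0.763], [0.063, -0.995, 0.075], [0.767, 0.0, -0.642]]
wrist_force: [-0.1, -0.3, 0.1]
gripper_width: 0.005
```

```bash
python3 tz.py 17; python3 plan.py 50
```

```text
tcp at [259. 234.] [ 0.0133 -0.0445  0.0324] F [ 0.  -0.1  0.9]
{-20: [np.float64(243.0), np.float64(420.0)], -10: [np.float64(212.0), np.float64(389.0)], 0: [np.float64(182.0), np.float64(359.0)], 10: [np.float64(152.0), np.float64(328.0)], 20: [np.float64(122.0), np.float64(298.0)], 30: [np.float64(92.0), np.float64(268.0)], 40: [np.float64(62.0), np.float64(238.0)], 50: [np.float64(32.0), np.float64(208.0)], 60: [np.float64(2.0), np.float64(178.0)], 70: [np.float64(-28.0), np.float64(148.0)]}
t 24.05 rack tcp [ 0.0133 -0.0445  0.0324] F [ 0.03 -0.09  0.85] w 0.0 j [ -21.   23.  -45. -139.  -32. -109.]
lean 50.05 Fabs  0.86
```

View pics/tz17.png

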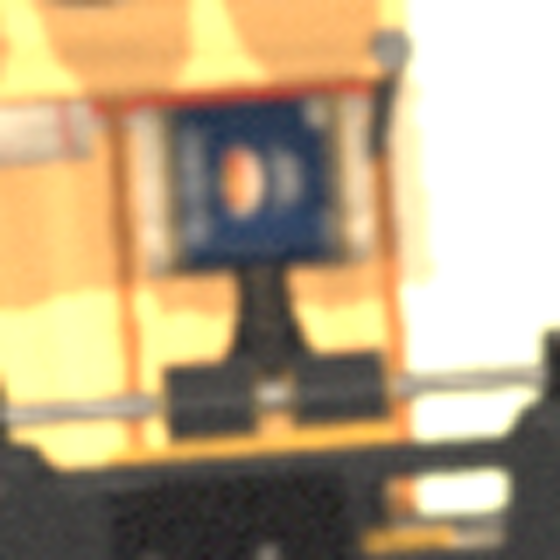

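The tip is now just behind the tin, with its end at about row 265 against the tin's near edge at row 272. Starting the face-rolling stroke.

Request:
jog_arm:
  moves:
    - [1, 0.0023, 0, 0.002, 0, 0, 0]
    - [1, 0.0048, 0, 0.0038, 0, 0, 0]
    - [1, 0.0081, 0, 0.0056, 0, 0, 0]
    - [1, 0.0116, 0, 0.0073, 0, 0, 0]
    - [1, 0.0151, 0, 0.0089, 0, 0, 0]
    - [1, 0.0185, 0, 0.0106, 0, 0, 0]
    - [1, 0.022, 0, 0.0122, 0, 0, 0]
    - [1, 0.0255, 0, 0.0139, 0, 0, 0]
    - [1, 0.0294, 0, 0.0158, 0, 0, 0]
    - [1, 0.0334, 0, 0.0177, 0, 0, 0]

```text
time_s: 24.88
tcp_pos: [0.602, 0.0392, 0.0465]
ee_rot: [[0.64, 0.097, 0.763], [0.062, -0.995, 0.074], [0.766, -0.0, -0.643]]
wrist_force: [-0.6, 0.0, 1.3]
gripper_width: 0.002
```

```bash
python3 tz.py 18; python3 plan.py 50
```

```text
tcp at [251. 114.] [ 0.0498 -0.0449  0.0473] F [1.1 0.4 0.4]
{-20: [np.float64(243.0), np.float64(420.0)], -10: [np.float64(212.0), np.float64(389.0)], 0: [np.float64(182.0), np.float64(359.0)], 10: [np.float64(152.0), np.float64(328.0)], 20: [np.float64(122.0), np.float64(298.0)], 30: [np.float64(92.0), np.float64(268.0)], 40: [np.float64(62.0), np.float64(238.0)], 50: [np.float64(32.0), np.float64(208.0)], 60: [np.float64(2.0), np.float64(178.0)], 70: [np.float64(-28.0), np.float64(148.0)]}
t 24.93 rack tcp [ 0.0498 -0.0449  0.0473] F [1.08 0.45 0.44] w 0.01 j [ -17.   22.  -38. -135.  -24. -118.]
lean 50.13 Fabs  1.25
```

View pics/tz18.png

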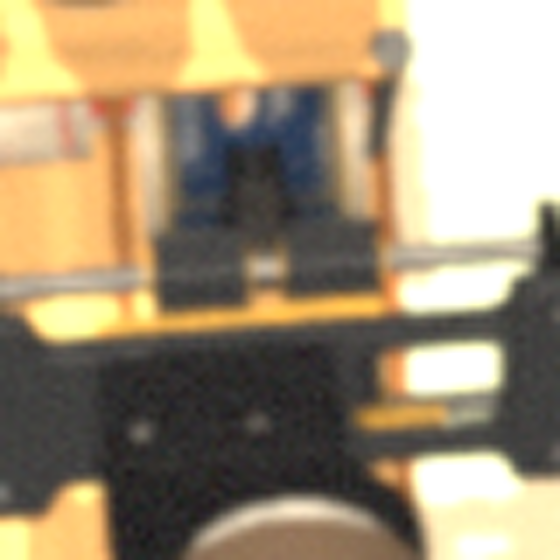

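Request:
jog_arm:
  moves:
    - [1, 0, 0, -0.008, 0, 0, 0]
    - [1, 0, 0, -0.015, 0, 0, 0]
    - [1, -0.009, 0, -0.0155, 0, 0, 0]
    - [1, -0.018, 0, -0.0136, 0, 0, 0]
    - [1, -0.0256, 0, -0.0072, 0, 0, 0]
    - [1, -0.0256, 0, -0.0072, 0, 0, 0]
    - [1, -0.024, 0, -0.005, 0, 0, 0]
    - [1, -0.024, 0, -0.005, 0, 0, 0]
    - [1, -0.024, 0, -0.005, 0, 0, 0]
    - [1, -0.024, 0, -0.005, 0, 0, 0]

```text
time_s: 25.77
tcp_pos: [0.5829, 0.0375, 0.0317]
ee_rot: [[0.639, 0.098, 0.763], [0.063, -0.995, 0.075], [0.767, 0.001, -0.642]]
wrist_force: [0.1, 0.7, 0.4]
gripper_width: 0.005
```

```bash
python3 tz.py 19; python3 plan.py 50
```

```text
tcp at [255. 186.] [ 0.0293 -0.0446  0.0316] F [ 0.5 -0.8  0.3]
{-20: [np.float64(243.0), np.float64(420.0)], -10: [np.float64(212.0), np.float64(389.0)], 0: [np.float64(182.0), np.float64(359.0)], 10: [np.float64(152.0), np.float64(328.0)], 20: [np.float64(122.0), np.float64(298.0)], 30: [np.float64(92.0), np.float64(268.0)], 40: [np.float64(62.0), np.float64(238.0)], 50: [np.float64(32.0), np.float64(208.0)], 60: [np.float64(2.0), np.float64(178.0)], 70: [np.float64(-28.0), np.float64(148.0)]}
t 25.82 rack tcp [ 0.0293 -0.0446  0.0316] F [ 0.5  -0.84  0.27] w 0.01 j [ -20.   24.  -43. -139.  -30. -110.]
lean 50.06 Fabs  1.02
```

View pics/tz19.png

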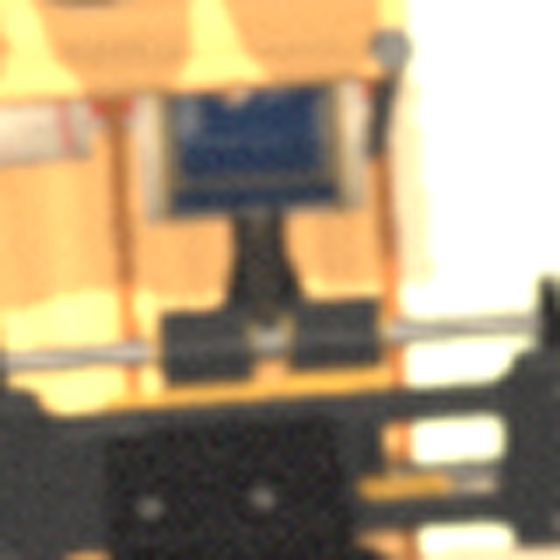

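The tin's near edge is at row 217, so it sits at x ≈ 47, right against the rib. Now the stroke over the rib, climbing more steeply.

Request:
jog_arm:
  moves:
    - [1, 0.0028, 0, 0.0029, 0, 0, 0]
    - [1, 0.0053, 0, 0.0054, 0, 0, 0]
    - [1, 0.0086, 0, 0.0071, 0, 0, 0]
    - [1, 0.0124, 0, 0.0085, 0, 0, 0]
    - [1, 0.0162, 0, 0.0099, 0, 0, 0]
    - [1, 0.02, 0, 0.0113, 0, 0, 0]
    - [1, 0.0237, 0, 0.0127, 0, 0, 0]
    - [1, 0.0267, 0, 0.0142, 0, 0, 0]
    - [1, 0.0295, 0, 0.0157, 0, 0, 0]
    - [1, 0.0317, 0, 0.0172, 0, 0, 0]

```text
time_s: 26.65
tcp_pos: [0.6175, 0.0408, 0.0466]
ee_rot: [[0.636, 0.098, 0.766], [0.062, -0.995, 0.075], [0.77, -0.0, -0.639]]
wrist_force: [-5.0, -1.3, 10.9]
gripper_width: 0.002
```

```bash
python3 tz.py 20; python3 plan.py 50; python3 - <<'E'
from station import *
import cv2
c=capture("wrist");cv2.imwrite("pics/w20.png",c["frame"][:,:,::-1])
E
```

```text
tcp at [247.  68.] [ 0.065  -0.0448  0.0471] F [-1.9 -0.4  6.9]
{-20: [np.float64(243.0), np.float64(420.0)], -10: [np.float64(212.0), np.float64(389.0)], 0: [np.float64(182.0), np.float64(359.0)], 10: [np.float64(152.0), np.float64(328.0)], 20: [np.float64(122.0), np.float64(298.0)], 30: [np.float64(92.0), np.float64(268.0)], 40: [np.float64(62.0), np.float64(238.0)], 50: [np.float64(32.0), np.float64(208.0)], 60: [np.float64(2.0), np.float64(178.0)], 70: [np.float64(-28.0), np.float64(148.0)]}
t 26.7 rack tcp [ 0.065  -0.0448  0.0471] F [-1.94 -0.44  6.86] w 0.0 j [ -16.   23.  -36. -135.  -23. -118.]
lean 50.39 Fabs  7.14
```

View pics/tz20.png

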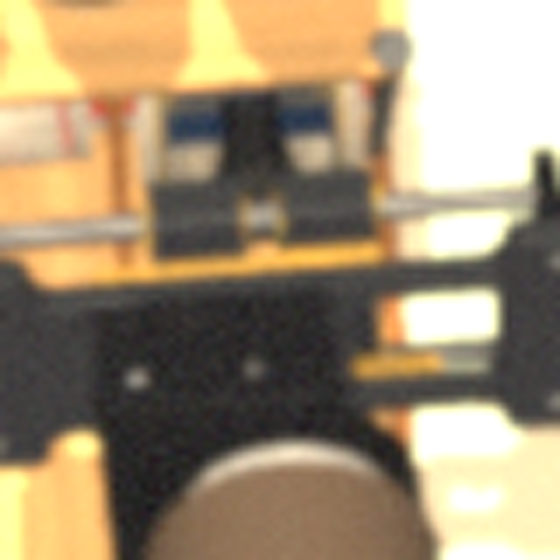

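View pics/w20.png

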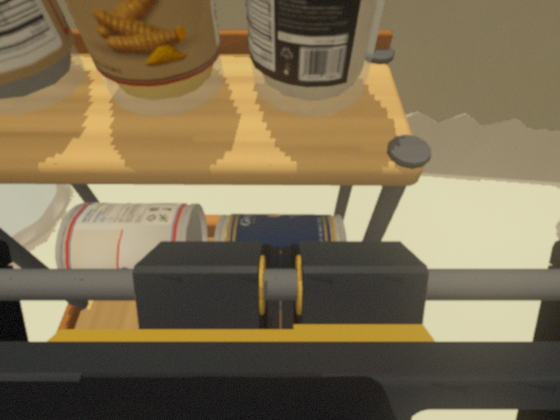

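Force is easing from 11 to 7 N, and the wrist view shows the blue tin's far edge (row 213) nearly level with the parked tin's (row 203), so it's at about the crest. The real body is well clear of the shelf and post. I'll push a little further.

Request:
jog_arm:
  moves:
    - [1, 0.001, 0, 0.0007, 0, 0, 0]
    - [1, 0.002, 0, 0.0012, 0, 0, 0]
    - [1, 0.003, 0, 0.0018, 0, 0, 0]
    - [1, 0.004, 0, 0.0024, 0, 0, 0]
    - [1, 0.005, 0, 0.003, 0, 0, 0]
    - [1, 0.006, 0, 0.0035, 0, 0, 0]
    - [1, 0.007, 0, 0.004, 0, 0, 0]
    - [1, 0.008, 0, 0.0045, 0, 0, 0]
    - [1, 0.008, 0, 0.0045, 0, 0, 0]
    - [1, 0.008, 0, 0.0045, 0, 0, 0]

```text
time_s: 27.58
tcp_pos: [0.6265, 0.0416, 0.0498]
ee_rot: [[0.635, 0.097, 0.766], [0.062, -0.995, 0.075], [0.77, -0.0, -0.638]]
wrist_force: [-1.5, -1.4, 6.2]
gripper_width: 0.003
```

```bash
python3 plan.py 50; python3 - <<'E'
from station import *
import cv2
c=capture("wrist");cv2.imwrite("pics/w21.png",c["frame"][:,:,::-1])
E
```

```text
t 27.58 rack tcp [ 0.0732 -0.0448  0.0498] F [-1.5  -1.41  6.2 ] w 0.0 j [ -15.   23.  -34. -134.  -22. -121.]
lean 50.32 Fabs  6.53
```

View pics/w21.png

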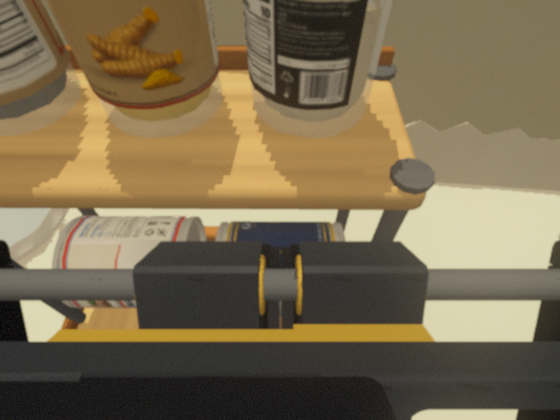

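```bash
cat > wx.py <<'E'
import sys,cv2
from station import *
from h import *
c=capture("wrist");cv2.imwrite(f"pics/w{sys.argv[1]}.png",c["frame"][:,:,::-1]);np.savez(f"wrist{sys.argv[1]}.npz",**c);w=Cam(c)
def mn(x,y,dz=0): return min(w.proj(W((x+.02865*np.cos(a),y,.0387+dz+.02865*np.sin(a))))[1] for a in np.linspace(0,6.28,120)).round(1)
print("white",[mn(.07,y) for y in(.044,.03)],"blue",{x:mn(x/1000,-.044,.002 if 55<x<63 else 0) for x in(45,50,55,59,62,65,70)})
im=c["frame"].astype(int)
print([ (v,im[v,310].tolist()) for v in range(205,245,2)])
E
python3 wx.py 22
```

```text
white [np.float64(212.5), np.float64(212.5)] blue {45: np.float64(246.8), 50: np.float64(239.6), 55: np.float64(232.6), 59: np.float64(225.3), 62: np.float64(221.2), 65: np.float64(219.1), 70: np.float64(212.6)}
[(205, [129, 98, 57]), (207, [128, 99, 62]), (209, [177, 166, 128]), (211, [217, 211, 176]), (213, [218, 213, 178]), (215, [220, 213, 178]), (217, [221, 215, 180]), (219, [219, 213, 178]), (221, [180, 175, 143]), (223, [65, 63, 63]), (225, [55, 52, 56]), (227, [54, 51, 61]), (229, [56, 55, 62]), (231, [54, 55, 61]), (233, [55, 56, 64]), (235, [51, 53, 63]), (237, [53, 56, 64]), (239, [48, 49, 64]), (241, [57, 56, 56]), (243, [60, 58, 49])]
```

```bash
python3 tz.py 22
```

```text
tcp at [245.  42.] [ 0.0731 -0.0448  0.0498] F [-0.8  0.5  6.3]
{-20: [np.float64(243.0), np.float64(420.0)], -10: [np.float64(212.0), np.float64(389.0)], 0: [np.float64(182.0), np.float64(359.0)], 10: [np.float64(152.0), np.float64(328.0)], 20: [np.float64(122.0), np.float64(298.0)], 30: [np.float64(92.0), np.float64(268.0)], 40: [np.float64(62.0), np.float64(238.0)], 50: [np.float64(32.0), np.float64(208.0)], 60: [np.float64(2.0), np.float64(178.0)], 70: [np.float64(-28.0), np.float64(148.0)]}
```

View pics/tz22.png

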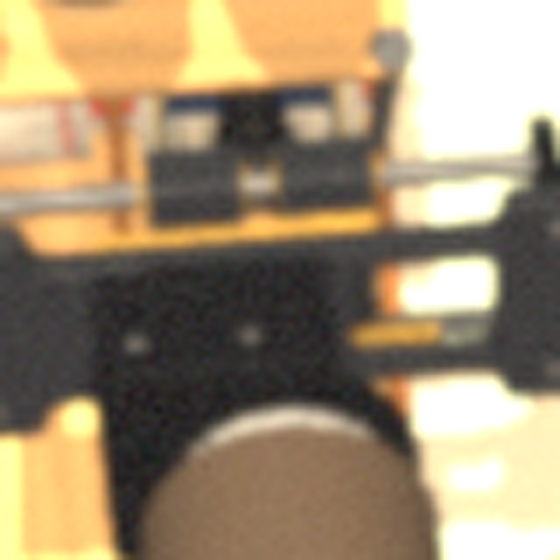

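Request:
jog_arm:
  moves:
    - [1, 0.0015, 0, 0.001, 0, 0, 0]
    - [1, 0.003, 0, 0.002, 0, 0, 0]
    - [1, 0.0044, 0, 0.0029, 0, 0, 0]
    - [1, 0.0044, 0, 0.0029, 0, 0, 0]
    - [1, 0.0075, 0, 0.0003, 0, 0, 0]
    - [1, 0.0075, 0, -0.006, 0, 0, 0]
    - [1, 0.0055, 0, -0.014, 0, 0, 0]
    - [1, 0.003, 0, -0.022, 0, 0, 0]
    - [1, 0.0, 0, -0.03, 0, 0, 0]
    - [1, 0.0, 0, -0.03, 0, 0, 0]

```text
time_s: 28.57
tcp_pos: [0.5993, 0.0394, 0.0666]
ee_rot: [[0.641, 0.097, 0.761], [0.063, -0.995, 0.074], [0.765, 0.0, -0.644]]
wrist_force: [-0.6, -0.0, -0.4]
gripper_width: 0.005
```

```bash
python3 wx.py 23;python3 tz.py 23
```

```text
white [np.float64(195.5), np.float64(195.5)] blue {45: np.float64(224.6), 50: np.float64(218.5), 55: np.float64(212.6), 59: np.float64(206.2), 62: np.float64(202.8), 65: np.float64(201.2), 70: np.float64(195.6)}
[(205, [62, 61, 64]), (207, [63, 61, 66]), (209, [62, 63, 67]), (211, [58, 59, 63]), (213, [80, 71, 65]), (215, [114, 97, 62]), (217, [72, 67, 65]), (219, [57, 58, 64]), (221, [56, 59, 66]), (223, [56, 56, 67]), (225, [55, 60, 68]), (227, [56, 58, 69]), (229, [55, 59, 69]), (231, [57, 61, 69]), (233, [51, 56, 65]), (235, [125, 119, 104]), (237, [189, 178, 150]), (239, [182, 170, 143]), (241, [126, 116, 98]), (243, [64, 61, 54])]
tcp at [250. 107.] [ 0.0475 -0.0446  0.0668] F [-0.2 -0.2  0.4]
{-20: [np.float64(243.0), np.float64(420.0)], -10: [np.float64(212.0), np.float64(389.0)], 0: [np.float64(182.0), np.float64(359.0)], 10: [np.float64(152.0), np.float64(328.0)], 20: [np.float64(122.0), np.float64(298.0)], 30: [np.float64(92.0), np.float64(268.0)], 40: [np.float64(62.0), np.float64(238.0)], 50: [np.float64(32.0), np.float64(208.0)], 60: [np.float64(2.0), np.float64(178.0)], 70: [np.float64(-28.0), np.float64(148.0)]}
```

View pics/w23.png

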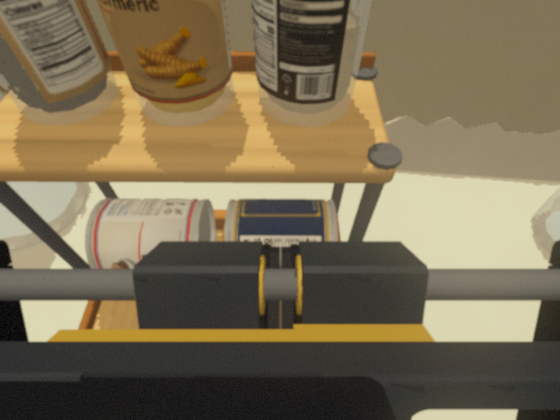

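View pics/tz23.png

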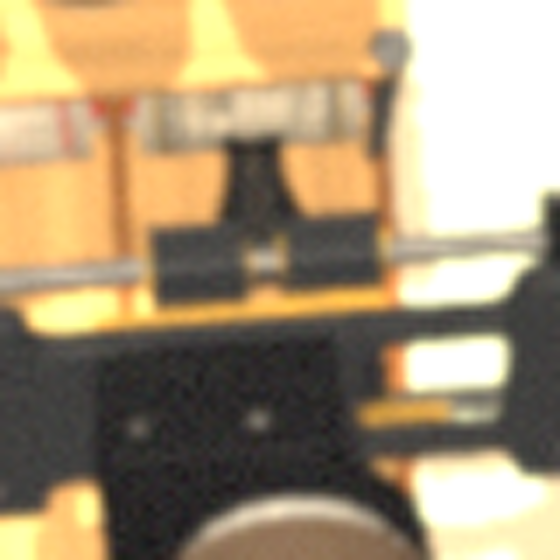

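Both tins' far edges now line up at about row 198 in the wrist view. The near edge at row ~148 in the top view gives x ≈ 70, so the tin has dropped into the cradle. I'll withdraw clear and check.

Request:
jog_arm:
  moves:
    - [1, 0, 0, -0.008, 0, 0, 0]
    - [1, 0, 0, -0.016, 0, 0, 0]
    - [1, 0, 0, -0.024, 0, 0, 0]
    - [1, 0, 0, -0.032, 0, 0, 0]
    - [1, 0, 0, -0.04, 0, 0, 0]
    - [1, 0, 0, -0.048, 0, 0, 0]
    - [1, 0, 0, -0.055, 0, 0, 0]
    - [1, 0, 0, -0.06, 0, 0, 0]
    - [1, 0, 0, -0.06, 0, 0, 0]
    - [1, 0, 0, -0.06, 0, 0, 0]

```text
time_s: 29.5
tcp_pos: [0.5552, 0.0347, 0.1027]
ee_rot: [[0.638, 0.097, 0.764], [0.062, -0.995, 0.074], [0.768, -0.0, -0.641]]
wrist_force: [0.2, -0.5, 0.4]
gripper_width: 0.005
```

```bash
python3 wx.py 24;python3 snap.py 24 t; python3 plan.py 50
```

```text
white [np.float64(182.8), np.float64(182.8)] blue {45: np.float64(205.4), 50: np.float64(200.7), 55: np.float64(196.1), 59: np.float64(190.9), 62: np.float64(188.3), 65: np.float64(187.1), 70: np.float64(182.8)}
[(205, [66, 67, 69]), (207, [66, 66, 72]), (209, [67, 67, 74]), (211, [74, 75, 78]), (213, [152, 143, 123]), (215, [196, 183, 155]), (217, [196, 183, 156]), (219, [194, 181, 154]), (221, [193, 180, 152]), (223, [193, 179, 151]), (225, [189, 176, 149]), (227, [189, 176, 149]), (229, [185, 172, 144]), (231, [173, 161, 134]), (233, [164, 153, 126]), (235, [156, 143, 117]), (237, [152, 141, 115]), (239, [149, 136, 114]), (241, [107, 99, 85]), (243, [63, 61, 54])]
t 29.65 rack tcp [ 0.0018 -0.045   0.1024] F [-0.45 -0.57 -0.43] w 0.01 j [  -6.    9.  -34. -105.   -9. -158.]
lean 50.14 Fabs  0.84
```

View pics/w24.png

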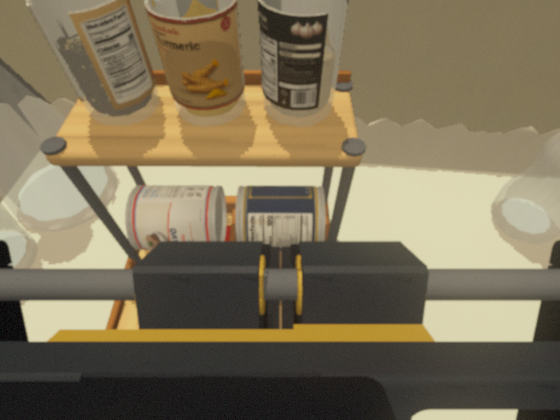

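View pics/t24.png

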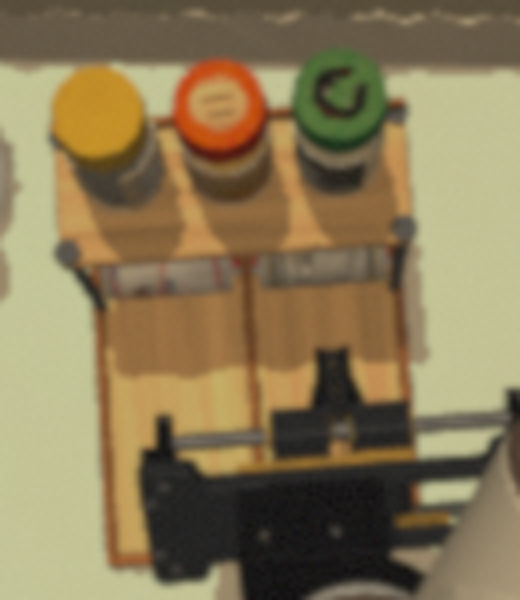

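View pics/s24.png

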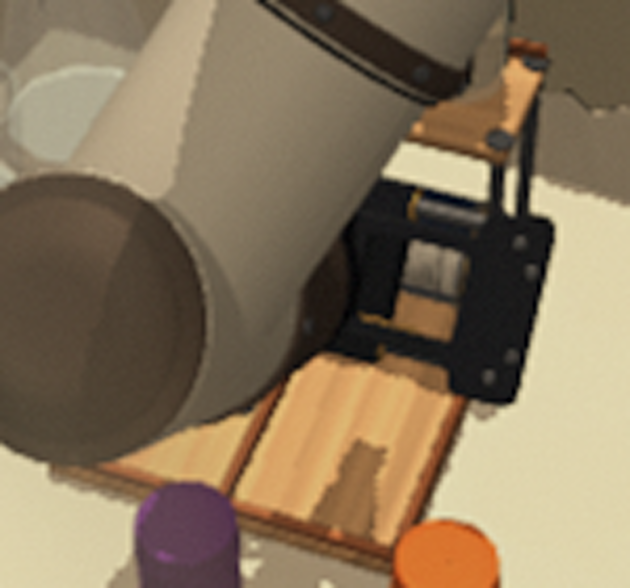

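```bash
python3 -c "
from station import *
print(sense()['wrist_force']);print(finish_job())"
```

```text
[-0.45443614 -0.56657441 -0.43073465]
the job is handed in; nothing more can be done
None
```

The blue tin is in its cradle in the right lane, past the rib, and I handed the job in at about 29.7 s.

**How it went:** With the gripper shut and leaning 50° along the lane, I rolled the tin back with several strokes of the fingertips on its upper rear side. The last strokes took it over the rib, and it dropped into the cradle.

**Last checks:**
- **Blue tin:** in the last pictures it lies level with the parked tin. Its far edge is at the same row as the parked tin's in the wrist view, and its near edge reads rack x ≈ 70 mm in the top view.
- **Parked tin, jars and look-alikes:** the parked tin and the three jars look unchanged in the top view. The purple and orange look-alikes stand where they were in the scene view.
- **Robot:** it had withdrawn clear, with about 0.8 N on the wrist, which is sensor noise. The highest force I read was about 14 N.

**What disagreed:**
- The visible finger end sat about 25 mm behind the nominal TCP, so contact came later than calculated and I set it from the pictures.
- One retreat dragged the tin back several millimetres, and I made that up with later strokes.
- Early on, the lean was not reachable because joints 3 and 5 were at their limits, so I switched to another wrist configuration.

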